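Closing the lid of a drinks pressure pot with four clamping levers

ROBOT

A 6-joint arm with a two-finger parallel gripper is mounted at the origin on the work surface. World frame = base frame: x ahead of the robot, y to its left, z up, the work surface at z = 0. Lengths are in m, angles in rad, forces in N, time in s.
With the tool pointing down it reaches from about 0.35 to 0.975 m from the base axis. Payload 4.9 kg.
Tool frame: the origin (TCP) lies midway between the tips of the shut fingers; the grasp point (between the pads) lies 19 mm behind it; z points along the fingers, y is the direction in which the jaws open and shut (so a half turn about z gives the same grasp; the last joint's range is limited). The gripper opens to 85 mm and grips with 20 to 120 N. Pads are 22 mm wide; open, the fingers measure 114 mm over their backs; the gripper's body (76 mm by 85 mm) begins 54 mm behind the grasp point. The pads swing forward as they close: fully open they stand 13 mm farther back than shut.
Start: joints at [-1.239, 0.053, 1.613, -0, 1.476, -0.119], TCP at [0.272, -0.563, 0.231] pointing down, gripper open.
Joint ranges: [-3.01, 3.01], [-1.01, 2.22], [0.06, 2.58], [-1.02, 4.17], [0.09, 2.62], [-3.14, 3.14]. Speed limits (rad/s): [2.57, 2.57, 3.14, 3.14, 3.14, 3.14].

INTERFACE

Orientations are given as a unit quaternion [w, x, y, z].
In Python, from plant import manip gives the robot as it stands. The module is installed in compiled form; this text tells all that it offers.
- The arm moves only by the tool move_arm, never from a script. Its argument "rows" is a list of rows, each an object of numbers: "tx", "ty", "tz": the shift along the tool's x, y, z in m; "ax", "ay", "az": the turn, a rotation vector about the tool's x, y, z in degrees; "jaw": the closure in counts, from 0 (fully open) to 255 (shut). In form: [{"tx": .., "ty": .., "tz": .., "ax": .., "ay": .., "az": .., "jaw": ..}, ...]. A call has 1 to 12 rows; each row shifts and turns the pose as measured when the row begins, along the tool's axes as they then stand; what a row does not reach is not made up. A row lasts 1/10 s, in which the tool goes at most 50 mm and 8.59 degrees, less where a joint would pass 70% of its speed; a pose out of reach is approached as far as the arm can. A call with a gripper value outside its range is refused whole. The fingers move at their own pace and stop on an object; the grip force is fixed at half the most. Time passes only in rows, so rows that do not move let the fingers close. It gives the time, the measured TCP pose, the force and the opening at its end, in the units of the state.
- manip.state(): the state, without advancing time (a new reading comes with each control period).
- manip.grab_frame(name): name is "scene" or "top" or "wrist"; returns a dict with "color" (480x640x3 uint8, red, green, blue), "intrinsics" (3x3 intrinsics, pixels), "R" (3x3) and "t" (3): a world point X has camera coordinates R X + t. Camera axes: x right, y down, z forward; pixel columns grow to the right and rows downward; lengths in m; the calibration is good to about 2 mm. A picture is of the moment at which its call begins. There is no depth.
- manip.job_done(): hands the job in, once; it reports no verdict.
The state is a dict: "time": time; "joint_pos": joint angles; "joint_vel": joint speeds; "joint_efforts": joint torques, N m; "tool_pos": TCP position; "tool_rot": TCP orientation; "contact_force": force on the tool from outside, world axes, zero at the start; "ft_torque": the same for the moment, N m; "gripper_width": opening from 0.0 (shut) to 1.0 (fully open).
Only numpy, scipy, OpenCV 4.12 (cv2) and the standard library are available. Lean on these libraries where they do the work, as an engineer would, in place of code of your own. Each camera call takes 0.05 s, during which the arm holds its last target.

TASK

Close the lid of the pressure pot: tighten its four ball levers clockwise in crisscross order (one lever, then the one opposite, then the other two) and in two rounds, first each to a light bite of about 0.85 N·m (15 N at the ball), then in crisscross order again each to about 1.15 N·m (21 N at the ball), judged by the force you feel while the lever turns. Do not pull a lever tight while the one opposite is still loose, never go beyond 1.35 N·m (24.5 N), and leave the bottles, the carton and the can where they stand.

Things in the scene. Friction and masses are not known exactly. Their poses are not given: they have to be found in the camera images.
- lid_top (a point): centre of the top face of the round lid (204 mm across) of a squat steel pressure pot bolted to the bench; this face lies 131 mm above the bench, z up. Four clamping levers stand on studs on a circle of 82 mm radius round it, at its +x (a), +y (b), -x (c) and -y (d). A brass relief valve, 22 mm across and 28 mm high, stands in its middle, nothing else.
- lever_a_ball (a point): lever a (stud at the lid's +x, opposite c): centre of the black ball, 22 mm across, at the end of its thin rod, 55 mm out from the stud's axis; the x axis points from the stud to the ball, z up. The ball's centre is 35 mm above the lid. Seen from above, clockwise tightens, and clockwise of each ball the way is free; the lever stays where it is left.
- lever_b_ball (a point): lever b (stud at the lid's +y, opposite d): centre of its ball, built as lever a. At the start each lever is run down loosely: 0.1 to 0.75 rad of turning is left before it bites, and where it points when it bites differs too: neither can be seen. Its locking insert drags all the way with 0.60 N·m, so a push of 11 N square to the rod at the ball already moves it.
- lever_c_ball (a point): lever c (stud at the lid's -x, opposite a): centre of its ball, built as lever a. Once a lever bites, the torque needed to keep it turning rises by about 0.85 N·m per radian: 0.85 N·m (15 N at the ball) after some 0.3 rad, 1.15 N·m (21 N) after some 0.65 rad. The torque holds only while it turns; at rest the lever may push back less or not at all.
- lever_d_ball (a point): lever d (stud at the lid's -y, opposite b): centre of its ball, built as lever a. Levers point roughly along the rim (within 45 degrees), anticlockwise from their studs, and swing outwards as they are tightened. With closed fingers beside the ball, on its anticlockwise side, it can be pushed; it can also be gripped.
- lever_a: lever a with its hub, 25 mm across: origin on the stud's axis, 4 mm above the lid, axes as its ball's
- lever_b: lever b, as lever a
- lever_c: lever c, as lever a
- lever_d: lever d, as lever a
- washer_a: steel spring washer under lever a, 32 mm across; the lever bears on it with about 20 N at 0.85 N·m, 43 N at 1.15 N·m, 62 N at 1.4 N·m and not at all while it is loose
- washer_b: spring washer under lever b, likewise
- washer_c: spring washer under lever c, likewise
- washer_d: spring washer under lever d, likewise
- cola: bystander: dark drink bottle with a red cap, 64 mm across, 200 mm high, standing loose; origin at the centre of its underside
- orangeade: bystander: orange drink bottle with a white cap, 64 mm across, 200 mm high, standing loose; origin at the centre of its underside
- carton: bystander: small yellow carton with a red band, 75 x 115 x 60 mm high, loose; origin at the centre of its underside
- can: bystander: drinks can with a green label, 66 mm across, 115 mm high, standing loose; origin at the centre of its underside

How it is judged:
On the way, in this order (a step that is already met when the one before it is completed fails the run):
1. first round: two opposite levers bite (over 8 N on their washers) while the other two are still loose (under 2 N) (((contact force between lever_a and washer_a above 8 N and contact force between lever_c and washer_c above 8 N and contact force between lever_b and washer_b below 2 N and contact force between lever_d and washer_d below 2 N) or (contact force between lever_b and washer_b above 8 N and contact force between lever_d and washer_d above 8 N and contact force between lever_a and washer_a below 2 N and contact force between lever_c and washer_c below 2 N))), for 0.1 s.
2. first round done: all four levers bite lightly, 8 to 28 N on their washers (contact force between lever_a and washer_a between 8 and 28 N and contact force between lever_b and washer_b between 8 and 28 N and contact force between lever_c and washer_c between 8 and 28 N and contact force between lever_d and washer_d between 8 and 28 N), for 0.1 s.
3. second round: two opposite levers are tight (over 32 N) while the other two still bite lightly (under 30 N) (((contact force between lever_a and washer_a above 32 N and contact force between lever_c and washer_c above 32 N and contact force between lever_b and washer_b below 30 N and contact force between lever_d and washer_d below 30 N) or (contact force between lever_b and washer_b above 32 N and contact force between lever_d and washer_d above 32 N and contact force between lever_a and washer_a below 30 N and contact force between lever_c and washer_c below 30 N))), for 0.1 s.
4. all four levers are tight: over 32 N on their washers (contact force between lever_a and washer_a above 32 N and contact force between lever_b and washer_b above 32 N and contact force between lever_c and washer_c above 32 N and contact force between lever_d and washer_d above 32 N), for 0.1 s.
At the end, for the whole second after the job is handed in: every lever is tight, bearing on its washer with 30 to 58 N (tightened to about 1.0 to 1.35 N·m; aim for 1.15), and the bystanders are within 30 mm of where they stood (contact force between lever_a and washer_a between 30 and 58 N and contact force between lever_b and washer_b between 30 and 58 N and contact force between lever_c and washer_c between 30 and 58 N and contact force between lever_d and washer_d between 30 and 58 N and distance of each of cola, orangeade, carton, can from where it was at the start of the episode below 0.03 m); the robot touches nothing.
It fails at once if a lever is overtightened: it bears on its washer with more than 60 N (about 1.38 N·m) (contact force between lever_a and washer_a above 60 N or contact force between lever_b and washer_b above 60 N or contact force between lever_c and washer_c above 60 N or contact force between lever_d and washer_d above 60 N).
It fails at once if a lever is pulled tight (over 36 N on its washer) while the one opposite is still loose (under 3 N) ((contact force between lever_a and washer_a above 36 N and contact force between lever_c and washer_c below 3 N) or (contact force between lever_c and washer_c above 36 N and contact force between lever_a and washer_a below 3 N) or (contact force between lever_b and washer_b above 36 N and contact force between lever_d and washer_d below 3 N) or (contact force between lever_d and washer_d above 36 N and contact force between lever_b and washer_b below 3 N)).
It fails at once if a bottle, the carton or the can was moved by more than 30 mm (distance of any of cola, orangeade, carton, can from where it was at the start of the episode above 0.03 m).
It also fails if it takes over 72 s, if anything falls off the work surface, if the arm or the gripper's body presses on something with over 40 N, if the wrist force passes 120 N, or if a joint passes its speed limit or range.

## Working session

There is one attempt and no reset: what is moved stays moved. The work goes in short steps, Python scripts to look and compute and a tool call to move; the robot and the scene stay as the last step left them, time stands still between calls to the robot, and variables do not carry over. Pictures are saved under pics/ and viewed, and the job is handed in when it is done.

Besides the shell and the picture viewer there is one more tool, called after ">>>" by a JSON object that holds its "op" and its "data". move_arm: Moves the arm, as the interface text tells. Its arguments: {"type":"object","properties":{"rows":{"type":"array"}},"required":["rows"]}

```bash
mkdir -p pics; ls; cat > h.py <<'E'
import numpy as np, cv2
from plant import manip
def grab(n,fn):
    f=manip.grab_frame(n); cv2.imwrite('pics/'+fn,cv2.cvtColor(f['color'],cv2.COLOR_RGB2BGR))
    np.savez('pics/'+fn+'.npz',**{k:np.array(v) for k,v in f.items()})
    return f
def ray(f,u,v,z):
    K=np.array(f['intrinsics']);R=np.array(f['R']);t=np.array(f['t'])
    c=-R.T@t; d=R.T@np.linalg.solve(K,[u,v,1.]); s=(z-c[2])/d[2]; return c+s*d
def proj(f,X):
    K=np.array(f['intrinsics']);R=np.array(f['R']);t=np.array(f['t'])
    p=K@(R@np.array(X)+t); return p[:2]/p[2]
E
python3 - <<'E'
from h import *
for n in ['scene','top','wrist']:
    f=grab(n,n+'0.png'); print(n,-np.array(f['R']).T@np.array(f['t']),np.array(f['intrinsics']).tolist())
print(manip.state())
E
```

```text
pics
scene [ 1.04690546 -0.52342401  0.91360387] [[490.0429052291584, 0.0, 318.3928379989673], [0.0, 490.0429052291584, 233.69100952903958], [0.0, 0.0, 1.0]]
top [ 0.41453276 -0.02686535  1.19642717] [[551.3064617716593, 0.0, 313.6132801734546], [0.0, 551.3064617716593, 239.86311932601535], [0.0, 0.0, 1.0]]
wrist [ 0.33381116 -0.53298859  0.37195086] [[333.25054592596365, 0.0, 324.26628858818486], [0.0, 333.25054592596365, 239.4342001518779], [0.0, 0.0, 1.0]]
{'time': 0.15, 'joint_pos': array([-1.23896831e+00,  5.32637634e-02,  1.61397641e+00,  2.83801242e-06,
        1.47598386e+00, -1.18979563e-01]), 'joint_vel': array([ 1.39885267e-03, -3.36263198e-03, -3.78098162e-03,  9.36683905e-04,
       -8.45963837e-05,  6.00971614e-04]), 'joint_efforts': array([ 5.92092292e-04, -3.94242167e+01, -3.70721519e+01, -1.14847639e-04,
        4.67125821e-03,  1.62860978e-06]), 'tool_pos': array([ 0.27216263, -0.5620956 ,  0.23031043]), 'tool_rot': array([-8.11225350e-04,  9.74703645e-01,  2.23499750e-01, -8.52408979e-05]), 'contact_force': array([ 0.61859018, -0.51463526,  0.04165413]), 'ft_torque': array([ 0.06086231,  0.00035557, -0.02912718]), 'gripper_width': 1.0000312756830019}
```

View pics/top0.png

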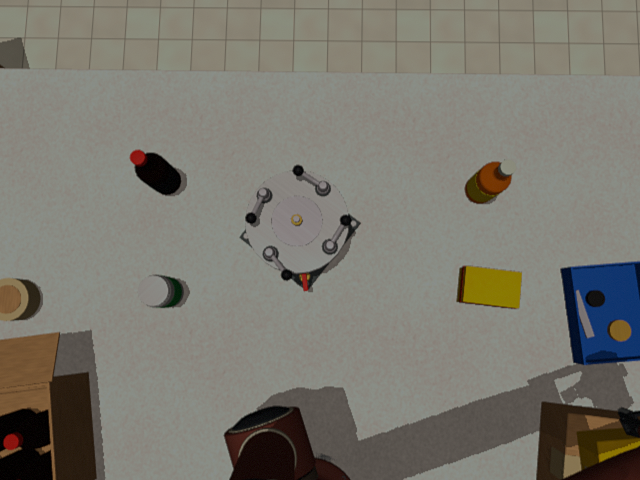

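View pics/scene0.png

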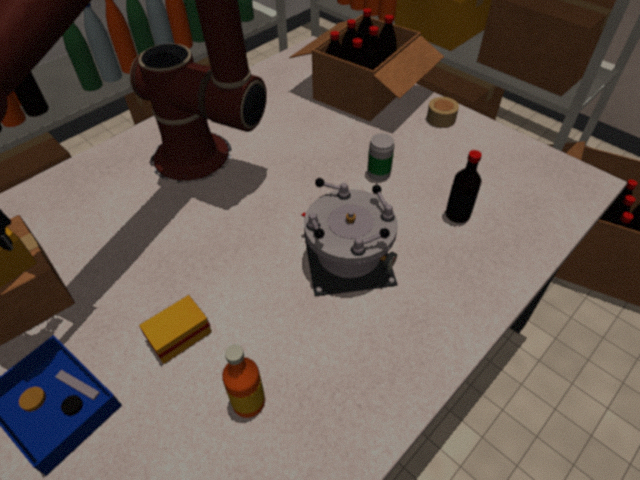

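The top view shows the pot at about (297,220). The hubs are near (323,188), (264,194), (270,253) and (330,246), and the balls near (298,170), (250,218), (287,275) and (346,220). The bystanders are well clear of the pot.

```bash
python3 - <<'E'
from h import *
im=cv2.imread('pics/top0.png'); c=im[150:300,220:380]; cv2.imwrite('pics/topc.png',cv2.resize(c,None,fx=4.5,fy=4,interpolation=cv2.INTER_CUBIC)[:, :]) 
im=cv2.imread('pics/scene0.png'); c=im[165:300,285:420]; cv2.imwrite('pics/scenec.png',cv2.resize(c,None,fx=4,fy=4,interpolation=cv2.INTER_CUBIC))
f=dict(np.load('pics/top0.png.npz')); g=dict(np.load('pics/scene0.png.npz'))
print(f['R'].round(3).tolist(), g['R'].round(3).tolist())
for fr,nm,roi in((f,'top',(150,300,225,375)),(g,'scene',(165,300,285,420))):
    col=fr['color'].astype(int); m=(col.max(2)<45).astype(np.uint8)
    mm=np.zeros_like(m); mm[roi[0]:roi[1],roi[2]:roi[3]]=m[roi[0]:roi[1],roi[2]:roi[3]]
    n,l,s,ce=cv2.connectedComponentsWithStats(mm)
    for i in range(1,n):
        if s[i,4]>15: print(nm,s[i],ce[i].round(2),ray(fr,*ce[i],0.166).round(4))
    m=((col[...,0]>col[...,2]+50)&(col[...,1]>col[...,2]+25)).astype(np.uint8)
    mm[:]=0; mm[roi[0]:roi[1],roi[2]:roi[3]]=m[roi[0]:roi[1],roi[2]:roi[3]]
    n,l,s,ce=cv2.connectedComponentsWithStats(mm)
    for i in range(1,n):
        if s[i,4]>15: print('valve',nm,s[i],ce[i].round(2),ray(fr,*ce[i],0.15).round(4))
E
```

```text
[[0.021, -1.0, -0.021], [-0.992, -0.018, -0.124], [0.123, 0.024, -0.992]] [[0.714, 0.7, -0.012], [0.521, -0.543, -0.658], [-0.467, 0.464, -0.753]]
top [293 166  11  10  84] [297.8  170.39] [0.6763 0.0309 0.166 ]
top [317 187  13   9  23] [324.52 192.57] [ 0.6339 -0.0211  0.166 ]
top [262 192  10  11  27] [267.78 198.3 ] [0.621  0.0868 0.166 ]
top [246 213  11  11  90] [250.73 217.87] [0.5826 0.118  0.166 ]
top [341 215  14  28 155] [347.19 224.52] [ 0.5731 -0.0651  0.166 ]
top [308 264  20  24 116] [315.06 274.17] [ 0.4782 -0.0064  0.166 ]
top [282 269  20  16 148] [290.67 276.05] [0.4738 0.0392 0.166 ]
valve top [291 214  11  11  55] [296.24 219.87] [0.5829 0.0324 0.15  ]
valve top [299 274   4   7  16] [300.62 277.06] [0.4732 0.0213 0.15  ]
valve top [306 274   4   6  17] [307.59 276.29] [0.4749 0.0081 0.15  ]
scene [368 165  23  12 211] [378.94 169.31] [0.546  0.1728 0.166 ]
scene [316 179   8   8  50] [319.3 182.2] [0.4775 0.0479 0.166 ]
scene [373 186   8   8  48] [376.21 189.02] [0.5833 0.1186 0.166 ]
scene [337 194  13   5  26] [342.88 196.5 ] [0.5462 0.0508 0.166 ]
scene [381 215  12   6  23] [385.91 218.48] [0.6548 0.0646 0.166 ]
scene [307 226  17  13  95] [317.08 232.24] [ 0.5782 -0.0616  0.166 ]
scene [380 229   9   9  65] [384.22 232.92] [0.6777 0.0311 0.166 ]
scene [ 305  235   91   60 1952] [347.47 275.54] [ 0.6957 -0.0995  0.166 ]
scene [351 249  14   6  31] [357.16 252.13] [ 0.6713 -0.0443  0.166 ]
valve scene [346 214  10   6  28] [350.75 217.07] [0.5898 0.0286 0.15  ]
```

View pics/topc.png

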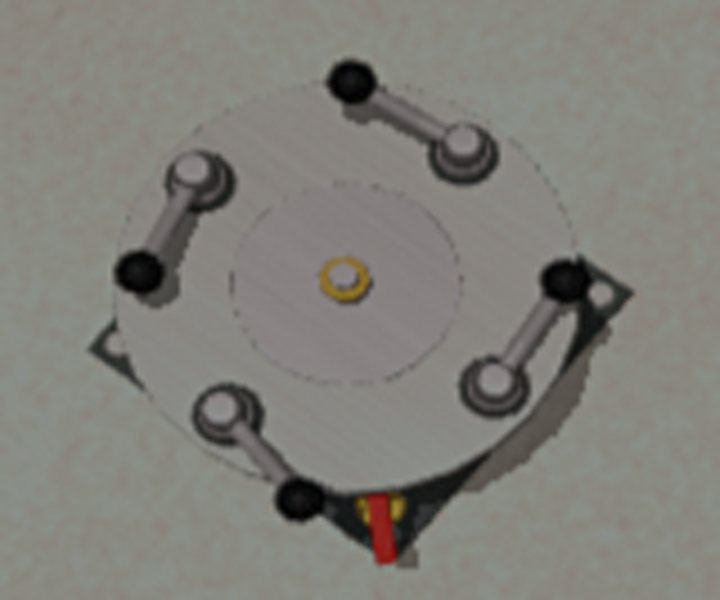

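View pics/scenec.png

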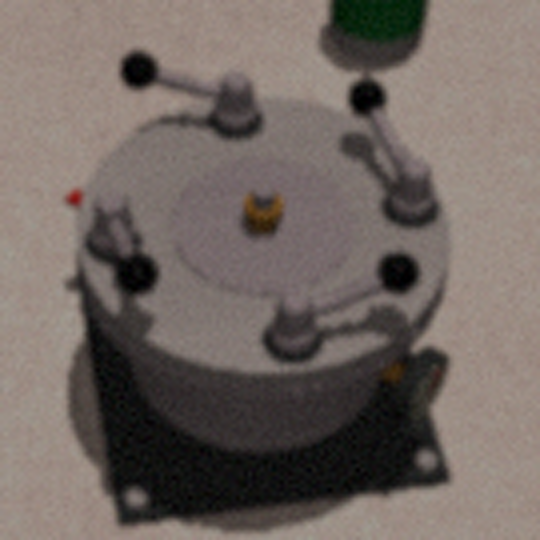

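```bash
python3 - <<'E'
from h import *
f=dict(np.load('pics/top0.png.npz')); g=dict(np.load('pics/scene0.png.npz'))
s=lambda x,y:(220+(x+.5)/4.5-.5,150+(y+.5)/4-.5)
sc=lambda x,y:(285+(x+.5)/4-.5,165+(y+.5)/4-.5)
def tri(p,q):
    A=[];b=[]
    for fr,(u,v) in((f,p),(g,q)):
        R=fr['R'];t=fr['t'];K=fr['intrinsics'];n=np.linalg.solve(K,[u,v,1.])
        for i in(0,1): A.append(R[i]-n[i]*R[2]); b.append(n[i]*t[2]-t[i])
    return np.linalg.lstsq(np.array(A),np.array(b),rcond=None)[0]
balls=dict(P=(s(352,81),sc(399,271)),Q=(s(139,271),sc(367,96)),R=(s(299,499),sc(138,69)),S=(s(566,279),sc(136,273)))
hubs=dict(P=(s(464,141),sc(296,303)),Q=(s(195,169),sc(413,176)),R=(s(223,409),sc(237,83)),S=(s(495,381),sc(112,213)))
H={}
for k in balls:
    B=tri(*balls[k]); b=ray(f,*balls[k][0],.166); h3=tri(*hubs[k]); 
    print(k,B.round(4),b.round(4),'hub',h3.round(4),[ray(f,*hubs[k][0],z).round(4)[:2].tolist() for z in(.155,.165)])
    h=ray(f,*hubs[k][0],.160);H[k]=h
    print('  len',np.linalg.norm((b-h)[:2]),'ang',np.degrees(np.arctan2(*(b-h)[1::-1])))
c=sum(H.values())/4;print('c',c,[ (np.linalg.norm((H[k]-c)[:2]).round(4),np.degrees(np.arctan2(*(H[k]-c)[1::-1])).round(1)) for k in H])
print('valve', ray(f,*s(345,276),.159))
E
```

```text
P [0.6773 0.0311 0.1673] [0.6773 0.0308 0.166 ] hub [ 0.6504 -0.0168  0.161 ] [[0.6513, -0.0173], [0.649, -0.0174]]
  len 0.055305701972314734 ang 60.57448727745742
Q [0.5835 0.1184 0.1673] [0.5836 0.1185 0.166 ] hub [0.635  0.0972 0.157 ] [[0.6356, 0.0977], [0.6335, 0.0965]]
  len 0.05525726260326907 ang 157.27542767486864
R [0.4768 0.048  0.1665] [0.4768 0.0479 0.166 ] hub [0.5196 0.0821 0.1602] [[0.5196, 0.0821], [0.5186, 0.081]]
  len 0.05402951129192863 ang -141.5322678090533
S [ 0.5826 -0.0615  0.1675] [ 0.5829 -0.0615  0.166 ] hub [ 0.5354 -0.0323  0.1543] [[0.5351, -0.0326], [0.534, -0.0326]]
  len 0.05636865568096746 ang -30.869744727014165
c [0.58456537 0.03217176 0.16      ] [(np.float64(0.0822), np.float64(-37.1)), (np.float64(0.0819), np.float64(52.4)), (np.float64(0.082), np.float64(143.0)), (np.float64(0.0818), np.float64(-127.7))]
valve [0.58385262 0.0318233  0.159     ]
```

```bash
cat >> h.py <<'E'
from scipy.spatial.transform import Rotation as Ro
C=np.array([.5845,.0322]); 
STUD={k:C+.082*np.array([np.cos(np.radians(a)),np.sin(np.radians(a))]) for k,a in dict(P=-37.3,Q=52.7,R=142.7,S=-127.3).items()}
SGN=dict(P=-1,Q=1,R=1,S=-1)   # which tool x side pushes
def pose():
    s=manip.state(); q=s['tool_rot']; return s,np.array(s['tool_pos']),Ro.from_quat([q[1],q[2],q[3],q[0]])
def down(az): # tool x azimuth az (deg), tool z down
    a=np.radians(az); return Ro.from_matrix(np.array([[np.cos(a),np.sin(a),0],[np.sin(a),-np.cos(a),0],[0,0,-1]]))
def rows(p,r,p2,az,n,jaw=255):
    out=[];r2=down(az); dv=(r.inv()*r2).as_rotvec()
    for i in range(n):
        pn=p+(p2-p)/(n-i); rv=(r.inv()*r2).as_rotvec()/(n-i); d=r.inv().apply(pn-p)
        out.append(dict(tx=round(d[0],4),ty=round(d[1],4),tz=round(d[2],4),ax=round(np.degrees(rv[0]),2),ay=round(np.degrees(rv[1]),2),az=round(np.degrees(rv[2]),2),jaw=jaw))
        r=r*Ro.from_rotvec(rv); p=pn
    return out
def show(rs):
    import json; print(json.dumps(rs))
def behind(k,th,gap,z=.147,out=0.):
    "finger TCP for lever k with angle th(deg), centre gap m behind ball centre"
    t=np.radians(th); u=np.array([np.cos(t),np.sin(t)]); pd=np.array([u[1],-u[0]])
    xy=STUD[k]+(.055+out)*u-gap*pd; az=th-90+(180 if SGN[k]<0 else 0)
    return np.array([*xy,z]),az
def report(k):
    s,p,r=pose(); F=np.array(s['contact_force']); az=np.degrees(np.arctan2(*r.as_matrix()[1::-1,0]))
    d=p[:2]-STUD[k]; x=r.as_matrix()[:2,0]*SGN[k]; 
    # ball centre assumed 22 mm ahead; project on lever circle
    n=np.array([-x[1],x[0]]) # perpendicular
    e=d+.022*x; # ball on line e+ s n with |.|=.055
    b=np.dot(e,n); c=e@e-.055**2; D=b*b-c
    ss=-b+np.sqrt(D)*np.array([1,-1]) if D>0 else np.array([-b,-b]); ss=ss[np.argmin(abs(ss))]
    bc=e+ss*n; th=np.degrees(np.arctan2(bc[1],bc[0])); cp=bc-.011*x
    tau=-(cp[0]*F[1]-cp[1]*F[0])  # force on tool; reaction on lever = -F ; clockwise positive => -( r x (-F))= r x F
    print(k,'t',round(s['time'],2),'p',p.round(4),'az',az.round(1),'F',F.round(2),'th',th.round(1),'slip(mm)',round(ss*1e3,1),'tau_cw',(-tau).round(3))
    return th
E
python3 - <<'E'
from h import *
s,p,r=pose()
p2,az=behind('P',60.5,.032,z=.225); print(p2,az)
print(json:=None)
show(rows(p,r,p2,az,17))
E
```

```text
[0.64896074 0.04613607 0.225     ] 150.5
None
[{"tx": 0.0355, "ty": -0.0225, "tz": 0.0004, "ax": -0.0, "ay": -0.01, "az": -7.33, "jaw": 255}, {"tx": 0.0381, "ty": -0.0178, "tz": 0.0004, "ax": -0.0, "ay": -0.01, "az": -7.33, "jaw": 255}, {"tx": 0.0401, "ty": -0.0128, "tz": 0.0003, "ax": -0.0, "ay": -0.01, "az": -7.33, "jaw": 255}, {"tx": 0.0414, "ty": -0.0076, "tz": 0.0003, "ax": -0.0, "ay": -0.01, "az": -7.33, "jaw": 255}, {"tx": 0.042, "ty": -0.0022, "tz": 0.0003, "ax": -0.0, "ay": -0.01, "az": -7.33, "jaw": 255}, {"tx": 0.042, "ty": 0.0031, "tz": 0.0003, "ax": -0.0, "ay": -0.01, "az": -7.33, "jaw": 255}, {"tx": 0.0412, "ty": 0.0085, "tz": 0.0003, "ax": -0.0, "ay": -0.01, "az": -7.33, "jaw": 255}, {"tx": 0.0398, "ty": 0.0137, "tz": 0.0003, "ax": -0.0, "ay": -0.01, "az": -7.33, "jaw": 255}, {"tx": 0.0377, "ty": 0.0186, "tz": 0.0003, "ax": -0.0, "ay": -0.01, "az": -7.33, "jaw": 255}, {"tx": 0.0351, "ty": 0.0233, "tz": 0.0003, "ax": -0.0, "ay": -0.01, "az": -7.33, "jaw": 255}, {"tx": 0.0318, "ty": 0.0276, "tz": 0.0003, "ax": -0.0, "ay": -0.01, "az": -7.33, "jaw": 255}, {"tx": 0.028, "ty": 0.0314, "tz": 0.0003, "ax": -0.0, "ay": -0.01, "az": -7.33, "jaw": 255}, {"tx": 0.0238, "ty": 0.0347, "tz": 0.0003, "ax": -0.0, "ay": -0.01, "az": -7.33, "jaw": 255}, {"tx": 0.0191, "ty": 0.0375, "tz": 0.0003, "ax": -0.0, "ay": -0.01, "az": -7.33, "jaw": 255}, {"tx": 0.0142, "ty": 0.0396, "tz": 0.0003, "ax": -0.0, "ay": -0.01, "az": -7.33, "jaw": 255}, {"tx": 0.009, "ty": 0.0411, "tz": 0.0003, "ax": -0.0, "ay": -0.01, "az": -7.33, "jaw": 255}, {"tx": 0.0037, "ty": 0.0419, "tz": 0.0003, "ax": -0.0, "ay": -0.01, "az": -7.33, "jaw": 255}]
```

>>> {"op": "move_arm", "data": {"rows": [{"tx":0.0355,"ty":-0.0225,"az":-7.33,"jaw":255},{"tx":0.038,"ty":-0.018,"az":-7.33,"jaw":255},{"tx":0.04,"ty":-0.013,"az":-7.33,"jaw":255},{"tx":0.0415,"ty":-0.0075,"az":-7.33,"jaw":255},{"tx":0.042,"ty":-0.002,"az":-7.33,"jaw":255},{"tx":0.042,"ty":0.003,"az":-7.33,"jaw":255},{"tx":0.041,"ty":0.0085,"az":-7.33,"jaw":255},{"tx":0.04,"ty":0.0135,"az":-7.33,"jaw":255},{"tx":0.038,"ty":0.0185,"az":-7.33,"jaw":255}]}}

```text
schema error: expected keys tx, ty, tz, ax, ay, az, jaw
```

```bash
python3 - <<'E'
from h import *
s,p,r=pose();print(p,s['joint_pos'],s['contact_force'])
p2,az=behind('P',60.5,.032,z=.225)
show(rows(p,r,p2,az,10))
E
```

```text
[ 0.27216263 -0.5620956   0.23031043] [-1.23896831e+00  5.32637634e-02  1.61397641e+00  2.83801242e-06
  1.47598386e+00 -1.18979563e-01] [ 0.61859018 -0.51463526  0.04165413]
[{"tx": 0.0604, "ty": -0.0383, "tz": 0.0006, "ax": -0.0, "ay": -0.01, "az": -12.47, "jaw": 255}, {"tx": 0.0673, "ty": -0.0244, "tz": 0.0006, "ax": -0.0, "ay": -0.01, "az": -12.47, "jaw": 255}, {"tx": 0.0709, "ty": -0.0093, "tz": 0.0006, "ax": -0.0, "ay": -0.01, "az": -12.47, "jaw": 255}, {"tx": 0.0713, "ty": 0.0062, "tz": 0.0006, "ax": -0.0, "ay": -0.01, "az": -12.47, "jaw": 255}, {"tx": 0.0682, "ty": 0.0215, "tz": 0.0006, "ax": -0.0, "ay": -0.01, "az": -12.47, "jaw": 255}, {"tx": 0.062, "ty": 0.0357, "tz": 0.0005, "ax": -0.0, "ay": -0.01, "az": -12.47, "jaw": 255}, {"tx": 0.0528, "ty": 0.0483, "tz": 0.0005, "ax": -0.0, "ay": -0.01, "az": -12.47, "jaw": 255}, {"tx": 0.0412, "ty": 0.0585, "tz": 0.0005, "ax": -0.0, "ay": -0.01, "az": -12.47, "jaw": 255}, {"tx": 0.0276, "ty": 0.066, "tz": 0.0005, "ax": -0.0, "ay": -0.01, "az": -12.47, "jaw": 255}, {"tx": 0.0127, "ty": 0.0704, "tz": 0.0005, "ax": -0.0, "ay": -0.01, "az": -12.47, "jaw": 255}]
```

All keys needed.

>>> {"op": "move_arm", "data": {"rows": [{"tx":0.0355,"ty":-0.0225,"tz":0,"ax":0,"ay":0,"az":-7.33,"jaw":255},{"tx":0.038,"ty":-0.018,"tz":0,"ax":0,"ay":0,"az":-7.33,"jaw":255},{"tx":0.04,"ty":-0.013,"tz":0,"ax":0,"ay":0,"az":-7.33,"jaw":255},{"tx":0.0415,"ty":-0.0075,"tz":0,"ax":0,"ay":0,"az":-7.33,"jaw":255},{"tx":0.042,"ty":-0.002,"tz":0,"ax":0,"ay":0,"az":-7.33,"jaw":255},{"tx":0.042,"ty":0.003,"tz":0,"ax":0,"ay":0,"az":-7.33,"jaw":255},{"tx":0.041,"ty":0.0085,"tz":0,"ax":0,"ay":0,"az":-7.33,"jaw":255},{"tx":0.04,"ty":0.0135,"tz":0,"ax":0,"ay":0,"az":-7.33,"jaw":255},{"tx":0.038,"ty":0.0185,"tz":0,"ax":0,"ay":0,"az":-7.33,"jaw":255}]}}

```text
time: 1.05
tool_pos: [0.4682, -0.2276, 0.2269]
tool_rot: [-0.003, 0.683, 0.731, 0.001]
contact_force: [0.3, -0.2, -0.3]
gripper_width: -0.002
```

```bash
python3 - <<'E'
from h import *
s,p,r=pose();print(p,s['joint_pos'],s['contact_force'])
p2,az=behind('P',60.5,.032,z=.215)
show(rows(p,r,p2,az,10))
E
```

```text
[ 0.46824805 -0.22756425  0.22688408] [-0.59660908 -0.19399273  1.85460955  0.00225944  1.48614802 -0.66437132] [ 0.30244524 -0.24525285 -0.28840364]
[{"tx": 0.0261, "ty": 0.0199, "tz": 0.0013, "ax": -0.0, "ay": -0.03, "az": -5.66, "jaw": 255}, {"tx": 0.024, "ty": 0.0224, "tz": 0.0012, "ax": -0.0, "ay": -0.03, "az": -5.66, "jaw": 255}, {"tx": 0.0217, "ty": 0.0246, "tz": 0.0012, "ax": -0.0, "ay": -0.03, "az": -5.66, "jaw": 255}, {"tx": 0.0191, "ty": 0.0266, "tz": 0.0012, "ax": -0.0, "ay": -0.03, "az": -5.66, "jaw": 255}, {"tx": 0.0164, "ty": 0.0284, "tz": 0.0012, "ax": -0.0, "ay": -0.03, "az": -5.66, "jaw": 255}, {"tx": 0.0135, "ty": 0.0299, "tz": 0.0012, "ax": -0.0, "ay": -0.03, "az": -5.66, "jaw": 255}, {"tx": 0.0105, "ty": 0.0311, "tz": 0.0012, "ax": -0.0, "ay": -0.03, "az": -5.66, "jaw": 255}, {"tx": 0.0074, "ty": 0.032, "tz": 0.0012, "ax": -0.0, "ay": -0.03, "az": -5.66, "jaw": 255}, {"tx": 0.0042, "ty": 0.0325, "tz": 0.0012, "ax": -0.0, "ay": -0.03, "az": -5.66, "jaw": 255}, {"tx": 0.001, "ty": 0.0328, "tz": 0.0012, "ax": -0.0, "ay": -0.03, "az": -5.66, "jaw": 255}]
```

>>> {"op": "move_arm", "data": {"rows": [{"tx":0.026,"ty":0.02,"tz":0.001,"ax":0,"ay":0,"az":-5.7,"jaw":255},{"tx":0.024,"ty":0.0225,"tz":0.001,"ax":0,"ay":0,"az":-5.7,"jaw":255},{"tx":0.022,"ty":0.0245,"tz":0.001,"ax":0,"ay":0,"az":-5.7,"jaw":255},{"tx":0.019,"ty":0.0265,"tz":0.001,"ax":0,"ay":0,"az":-5.7,"jaw":255},{"tx":0.0165,"ty":0.0285,"tz":0.001,"ax":0,"ay":0,"az":-5.7,"jaw":255},{"tx":0.0135,"ty":0.03,"tz":0.001,"ax":0,"ay":0,"az":-5.7,"jaw":255},{"tx":0.0105,"ty":0.031,"tz":0.001,"ax":0,"ay":0,"az":-5.7,"jaw":255},{"tx":0.0075,"ty":0.032,"tz":0.001,"ax":0,"ay":0,"az":-5.7,"jaw":255},{"tx":0.004,"ty":0.0325,"tz":0.001,"ax":0,"ay":0,"az":-5.7,"jaw":255},{"tx":0.001,"ty":0.033,"tz":0.001,"ax":0,"ay":0,"az":-5.7,"jaw":255},{"tx":0,"ty":0,"tz":0,"ax":0,"ay":0,"az":0,"jaw":255}]}}

```text
time: 2.15
tool_pos: [0.6473, 0.0693, 0.2128]
tool_rot: [-0.005, 0.226, 0.974, 0.002]
contact_force: [0.1, -0.6, 0.6]
gripper_width: -0.002
```

```bash
python3 - <<'E'
from h import *
s,p,r=pose();print(p,s['joint_pos'],s['contact_force'])
p2,az=behind('P',60.5,.032,z=.215)
show(rows(p,r,p2,az,2))
p3,az=behind('P',60.5,.032,z=.147)
show(rows(p2,down(az),p3,az,2))
E
```

```text
[0.64727629 0.06929503 0.21284309] [-0.01018943  0.12899714  1.56264743  0.00607339  1.45792937 -1.12484849] [ 0.08286204 -0.58797571  0.58580359]
[{"tx": -0.0059, "ty": -0.01, "tz": -0.0012, "ax": 0.05, "ay": -0.28, "az": 1.66, "jaw": 255}, {"tx": -0.0061, "ty": -0.0098, "tz": -0.0011, "ax": 0.05, "ay": -0.28, "az": 1.66, "jaw": 255}]
[{"tx": 0.0, "ty": 0.0, "tz": 0.034, "ax": 0.0, "ay": 0.0, "az": 0.0, "jaw": 255}, {"tx": 0.0, "ty": 0.0, "tz": 0.034, "ax": 0.0, "ay": 0.0, "az": -0.0, "jaw": 255}]
```

>>> {"op": "move_arm", "data": {"rows": [{"tx":-0.006,"ty":-0.01,"tz":-0.001,"ax":0,"ay":-0.3,"az":1.6,"jaw":255},{"tx":-0.006,"ty":-0.01,"tz":-0.001,"ax":0,"ay":-0.3,"az":1.6,"jaw":255},{"tx":0,"ty":0,"tz":0,"ax":0,"ay":0,"az":0,"jaw":255}]}}

```text
time: 2.45
tool_pos: [0.648, 0.0431, 0.2137]
tool_rot: [-0.0, 0.257, 0.966, -0.0]
contact_force: [-1.3, -0.2, -0.4]
gripper_width: -0.002
```

```bash
python3 - <<'E'
from h import *
s,p,r=pose();print(p,s['contact_force'])
p2,az=behind('P',60.5,.032,z=.147); print(p2,az)
show(rows(p,r,p2,az,3))
grab('wrist','w1.png')
E
```

```text
[0.64795851 0.04306304 0.21367046] [-1.25444217 -0.15818908 -0.37871564]
[0.64896074 0.04613607 0.147     ] 150.5
[{"tx": 0.0002, "ty": 0.0011, "tz": 0.0222, "ax": -0.02, "ay": 0.0, "az": -0.09, "jaw": 255}, {"tx": 0.0002, "ty": 0.0011, "tz": 0.0222, "ax": -0.02, "ay": 0.0, "az": -0.09, "jaw": 255}, {"tx": 0.0002, "ty": 0.0011, "tz": 0.0222, "ax": -0.02, "ay": 0.0, "az": -0.09, "jaw": 255}]
```

View pics/w1.png

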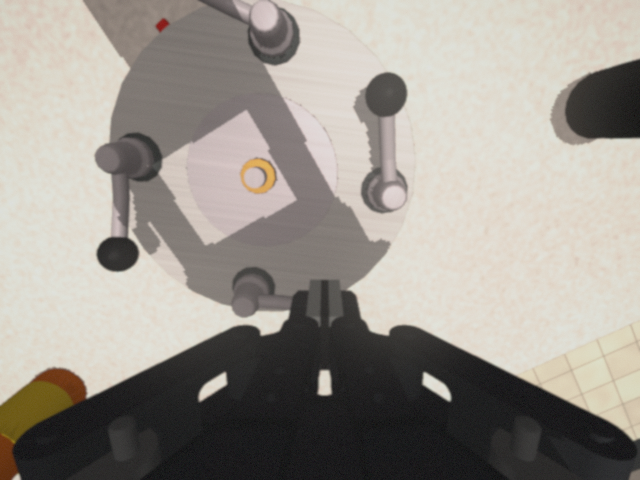

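The wrist view shows the closed finger tips at about (325,290), just beside rod P, with ball P hidden behind them. Next I descend.

>>> {"op": "move_arm", "data": {"rows": [{"tx":0,"ty":0.001,"tz":0.022,"ax":0,"ay":0,"az":0,"jaw":255},{"tx":0,"ty":0.001,"tz":0.022,"ax":0,"ay":0,"az":0,"jaw":255},{"tx":0,"ty":0.001,"tz":0.022,"ax":0,"ay":0,"az":0,"jaw":255},{"tx":0,"ty":0,"tz":0,"ax":0,"ay":0,"az":0,"jaw":255},{"tx":0,"ty":0,"tz":0,"ax":0,"ay":0,"az":0,"jaw":255}]}}

```text
time: 3.0
tool_pos: [0.6496, 0.0408, 0.1494]
tool_rot: [0.002, 0.261, 0.965, 0.001]
contact_force: [0.3, 0.2, 1.1]
gripper_width: 0.001
```

```bash
python3 - <<'E'
from h import *
report('P'); s,p,r=pose(); print(behind('P',60.5,.032), s['contact_force'])
grab('scene','s1.png')
im=cv2.imread('pics/s1.png'); cv2.imwrite('pics/s1c.png',cv2.resize(im[120:300,265:465],None,fx=3,fy=3,interpolation=cv2.INTER_CUBIC))
E
```

```text
P t 3.0 p [0.6496 0.0408 0.1494] az 149.7 F [0.3  0.19 1.09] th 67.5 slip(mm) 4.2 tau_cw -0.015
(array([0.64896074, 0.04613607, 0.147     ]), 150.5) [0.30254638 0.1887234  1.08963797]
```

View pics/s1c.png

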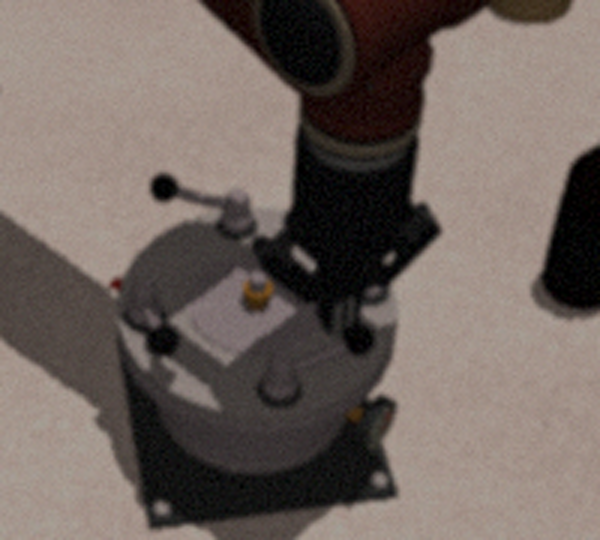

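The fingers stand beside ball P at about (355,335) in the crop, roughly 5 mm too far inboard. I'll shift outward and approach until contact.

>>> {"op": "move_arm", "data": {"rows": [{"tx":0,"ty":0.003,"tz":0.001,"ax":0,"ay":0,"az":0,"jaw":255},{"tx":-0.003,"ty":0.002,"tz":0.001,"ax":0,"ay":0,"az":0,"jaw":255},{"tx":-0.003,"ty":0,"tz":0,"ax":0,"ay":0,"az":0,"jaw":255},{"tx":-0.002,"ty":0,"tz":0,"ax":0,"ay":0,"az":0,"jaw":255}]}}

```text
time: 3.45
tool_pos: [0.6583, 0.0424, 0.1505]
tool_rot: [0.0, 0.261, 0.965, 0.002]
contact_force: [-9.1, 4.7, 1.7]
gripper_width: 0.001
```

```bash
python3 - <<'E'
from h import *
report('P')
E
```

```text
P t 3.45 p [0.6583 0.0424 0.1505] az 149.7 F [-9.15  4.74  1.72] th 60.5 slip(mm) -1.1 tau_cw 0.572
```

>>> {"op": "move_arm", "data": {"rows": [{"tx":-0.002,"ty":0.0008,"tz":0.0005,"ax":0,"ay":0,"az":2,"jaw":255},{"tx":-0.002,"ty":0.0008,"tz":0.0005,"ax":0,"ay":0,"az":2,"jaw":255},{"tx":-0.002,"ty":0.0008,"tz":0,"ax":0,"ay":0,"az":2,"jaw":255},{"tx":-0.002,"ty":0.0008,"tz":0,"ax":0,"ay":0,"az":2,"jaw":255}]}}

```text
time: 3.85
tool_pos: [0.6589, 0.0441, 0.1504]
tool_rot: [-0.013, 0.329, 0.944, -0.0]
contact_force: [-8.8, 3.6, 3.3]
gripper_width: -0.001
```

```bash
python3 - <<'E'
from h import *
report('P')
E
```

```text
P t 3.85 p [0.6589 0.0441 0.1504] az 141.5 F [-8.78  3.61  3.27] th 61.1 slip(mm) 0.3 tau_cw 0.547
```

>>> {"op": "move_arm", "data": {"rows": [{"tx":-0.0035,"ty":0.0005,"tz":0,"ax":0,"ay":0,"az":0,"jaw":255},{"tx":-0.0035,"ty":0.0005,"tz":0,"ax":0,"ay":0,"az":0,"jaw":255},{"tx":-0.0035,"ty":0.0005,"tz":0,"ax":0,"ay":0,"az":0,"jaw":255},{"tx":-0.0035,"ty":0.0005,"tz":0,"ax":0,"ay":0,"az":0,"jaw":255}]}}

```text
time: 4.25
tool_pos: [0.6622, 0.0427, 0.1506]
tool_rot: [-0.028, 0.328, 0.944, -0.0]
contact_force: [-10.3, 3.6, 4.7]
gripper_width: 0.004
```

```bash
python3 - <<'E'
from h import *
report('P')
E
```

```text
P t 4.25 p [0.6622 0.0427 0.1506] az 141.7 F [-10.26   3.57   4.67] th 57.5 slip(mm) -0.2 tau_cw 0.62
```

```bash
cat >> h.py <<'E'
def nxt(k,th):
    s,p,r=pose(); p2,az=behind(k,th,.022,z=.148)
    d=r.inv().apply(p2-p); rv=np.degrees((r.inv()*down(az)).as_rotvec())
    print('to th',th,'tool d(mm)',(d*1e3).round(2),'rv',rv.round(2), 'tilt z', r.as_matrix()[:,2].round(3))
E
python3 - <<'E'
from h import *
nxt('P',57.5)
nxt('P',47.5)
E
```

```text
to th 57.5 tool d(mm) [-0.19 -2.43  2.68] rv [-0.89 -3.05 -5.82] tilt z [-0.052  0.018 -0.998]
to th 47.5 tool d(mm) [-9.71  1.53  2.11] rv [-1.16 -2.96  4.18] tilt z [-0.052  0.018 -0.998]
```

>>> {"op": "move_arm", "data": {"rows": [{"tx":-0.0045,"ty":0,"tz":0.001,"ax":-0.2,"ay":-1.0,"az":1,"jaw":255},{"tx":-0.0045,"ty":0,"tz":0.001,"ax":-0.2,"ay":-1.0,"az":1,"jaw":255},{"tx":-0.0045,"ty":0.0003,"tz":0.001,"ax":-0.2,"ay":-1.0,"az":1,"jaw":255},{"tx":-0.0045,"ty":0.0003,"tz":0.001,"ax":-0.2,"ay":-1.0,"az":1,"jaw":255}]}}

```text
time: 4.65
tool_pos: [0.6705, 0.0393, 0.15]
tool_rot: [-0.003, 0.361, 0.933, -0.003]
contact_force: [-10.7, 5.0, 5.7]
gripper_width: -0.005
```

```bash
python3 - <<'E'
from h import *
t=report('P');nxt('P',t)
E
```

```text
P t 4.65 p [0.6705 0.0393 0.15  ] az 137.7 F [-10.65   5.02   5.74] th 48.6 slip(mm) -1.0 tau_cw 0.66
to th 48.59576952447821 tool d(mm) [-0.01 -1.32  1.97] rv [-0.47 -0.23 -0.86] tilt z [-0.008 -0.003 -1.   ]
```

>>> {"op": "move_arm", "data": {"rows": [{"tx":-0.0045,"ty":0.0003,"tz":0,"ax":-0.2,"ay":-0.5,"az":2,"jaw":255},{"tx":-0.0045,"ty":0.0003,"tz":0,"ax":-0.2,"ay":-0.5,"az":2,"jaw":255},{"tx":-0.0045,"ty":0.0005,"tz":0,"ax":-0.2,"ay":-0.5,"az":2,"jaw":255}]}}

```text
time: 4.95
tool_pos: [0.675, 0.0377, 0.1501]
tool_rot: [0.001, 0.409, 0.912, -0.001]
contact_force: [-8.5, 7.3, 3.4]
gripper_width: 0.002
```

```bash
python3 - <<'E'
from h import *
t=report('P');nxt('P',t)
E
```

```text
P t 4.95 p [0.675  0.0377 0.1501] az 131.7 F [-8.53  7.3   3.39] th 44.2 slip(mm) -0.6 tau_cw 0.632
to th 44.20438712788216 tool d(mm) [-0.02 -1.55  2.14] rv [-0.11  0.11 -2.53] tilt z [-0.    -0.003 -1.   ]
```

>>> {"op": "move_arm", "data": {"rows": [{"tx":-0.0045,"ty":0.0003,"tz":0.0003,"ax":-0.1,"ay":-0.4,"az":1.5,"jaw":255},{"tx":-0.0045,"ty":0.0003,"tz":0.0003,"ax":-0.1,"ay":-0.4,"az":1.5,"jaw":255},{"tx":-0.0045,"ty":0.0003,"tz":0.0003,"ax":-0.1,"ay":-0.4,"az":1.5,"jaw":255},{"tx":-0.0045,"ty":0.0003,"tz":0.0003,"ax":-0.1,"ay":-0.4,"az":1.5,"jaw":255}]}}

```text
time: 5.35
tool_pos: [0.6805, 0.0348, 0.15]
tool_rot: [0.001, 0.457, 0.89, -0.001]
contact_force: [-7.9, 7.1, 3.5]
gripper_width: -0.001
```

```bash
python3 - <<'E'
from h import *
t=report('P');nxt('P',t)
E
```

```text
P t 5.35 p [0.6805 0.0348 0.15  ] az 125.7 F [-7.9   7.07  3.53] th 38.3 slip(mm) -0.5 tau_cw 0.6
to th 38.309638321339165 tool d(mm) [-0.02 -1.53  2.04] rv [-0.    0.17 -2.65] tilt z [ 0.002 -0.002 -1.   ]
```

>>> {"op": "move_arm", "data": {"rows": [{"tx":-0.005,"ty":0.0004,"tz":0.0003,"ax":-0.1,"ay":-0.3,"az":1.5,"jaw":255},{"tx":-0.005,"ty":0.0004,"tz":0.0003,"ax":-0.1,"ay":-0.3,"az":1.5,"jaw":255},{"tx":-0.005,"ty":0.0004,"tz":0.0003,"ax":-0.1,"ay":-0.3,"az":1.5,"jaw":255},{"tx":-0.005,"ty":0.0004,"tz":0.0003,"ax":-0.1,"ay":-0.3,"az":1.5,"jaw":255}]}}

```text
time: 5.75
tool_pos: [0.6857, 0.0314, 0.1501]
tool_rot: [-0.003, 0.502, 0.865, 0.002]
contact_force: [-8.2, 8.2, 5.3]
gripper_width: -0.001
```

```bash
python3 - <<'E'
from h import *
t=report('P');nxt('P',t)
E
```

```text
P t 5.75 p [0.6857 0.0314 0.1501] az 119.7 F [-8.2   8.24  5.35] th 32.4 slip(mm) -0.5 tau_cw 0.658
to th 32.43252093414127 tool d(mm) [-0.04 -1.54  2.14] rv [ 0.01 -0.37 -2.73] tilt z [-0.003  0.006 -1.   ]
```

>>> {"op": "move_arm", "data": {"rows": [{"tx":-0.0052,"ty":0.0004,"tz":0,"ax":-0.1,"ay":-0.5,"az":1.5,"jaw":255},{"tx":-0.0052,"ty":0.0004,"tz":0,"ax":-0.1,"ay":-0.5,"az":1.5,"jaw":255},{"tx":-0.0052,"ty":0.0004,"tz":0,"ax":-0.1,"ay":-0.5,"az":1.5,"jaw":255}]}}

```text
time: 6.05
tool_pos: [0.6884, 0.0293, 0.1502]
tool_rot: [-0.003, 0.535, 0.845, 0.001]
contact_force: [-8.2, 11.5, 4.0]
gripper_width: -0.003
```

```bash
python3 - <<'E'
from h import *
t=report('P');nxt('P',t)
E
```

```text
P t 6.05 p [0.6884 0.0293 0.1502] az 115.3 F [-8.2  11.48  4.02] th 29.3 slip(mm) -0.1 tau_cw 0.799
to th 29.269586030731407 tool d(mm) [-0.07 -1.62  2.18] rv [-0.09 -0.34 -4.01] tilt z [-0.004  0.005 -1.   ]
```

>>> {"op": "move_arm", "data": {"rows": [{"tx":-0.0055,"ty":0.0002,"tz":0,"ax":-0.1,"ay":-0.5,"az":0.5,"jaw":255},{"tx":-0.0055,"ty":0.0002,"tz":0,"ax":-0.1,"ay":-0.5,"az":0.5,"jaw":255}]}}

```text
time: 6.25
tool_pos: [0.6897, 0.028, 0.1502]
tool_rot: [-0.003, 0.542, 0.84, 0.001]
contact_force: [-7.7, 10.9, 3.4]
gripper_width: -0.002
```

```bash
python3 - <<'E'
from h import *
t=report('P');nxt('P',t)
E
```

```text
P t 6.25 p [0.6897 0.028  0.1502] az 114.4 F [-7.67 10.88  3.38] th 27.5 slip(mm) -0.3 tau_cw 0.753
to th 27.45280836779084 tool d(mm) [-0.05 -1.44  2.25] rv [-0.12 -0.38 -3.07] tilt z [-0.005  0.005 -1.   ]
```

>>> {"op": "move_arm", "data": {"rows": [{"tx":-0.0058,"ty":0.0002,"tz":0,"ax":-0.1,"ay":-0.6,"az":0.8,"jaw":255},{"tx":-0.0058,"ty":0.0002,"tz":0,"ax":-0.1,"ay":-0.6,"az":0.8,"jaw":255},{"tx":-0.0058,"ty":0.0002,"tz":0,"ax":-0.1,"ay":-0.6,"az":0.8,"jaw":255}]}}

```text
time: 6.55
tool_pos: [0.6916, 0.026, 0.1502]
tool_rot: [-0.002, 0.558, 0.83, -0.0]
contact_force: [-8.3, 12.4, 3.5]
gripper_width: 0.001
```

```bash
python3 - <<'E'
from h import *
t=report('P');nxt('P',t)
E
```

```text
P t 6.55 p [0.6916 0.026  0.1502] az 112.2 F [-8.35 12.39  3.52] th 24.7 slip(mm) -0.3 tau_cw 0.845
to th 24.728851322253064 tool d(mm) [-0.03 -1.26  2.21] rv [-0.19 -0.22 -2.53] tilt z [-0.004  0.002 -1.   ]
```

>>> {"op": "move_arm", "data": {"rows": [{"tx":-0.006,"ty":0.0002,"tz":0,"ax":-0.1,"ay":-0.6,"az":0.5,"jaw":255},{"tx":-0.006,"ty":0.0002,"tz":0,"ax":-0.1,"ay":-0.6,"az":0.5,"jaw":255}]}}

```text
time: 6.75
tool_pos: [0.6927, 0.0247, 0.1502]
tool_rot: [-0.002, 0.564, 0.826, -0.001]
contact_force: [-8.0, 13.5, 3.2]
gripper_width: -0.004
```

```bash
python3 - <<'E'
from h import *
t=report('P');nxt('P',t)
s,p,r=pose(); print(s['joint_pos'])
E
```

```text
P t 6.75 p [0.6927 0.0247 0.1502] az 111.4 F [-8.01 13.51  3.19] th 23.1 slip(mm) -0.4 tau_cw 0.884
to th 23.078104481789033 tool d(mm) [-0.02 -1.09  2.21] rv [-0.24 -0.15 -1.71] tilt z [-0.005  0.001 -1.   ]
[-7.18053181e-02  2.69299457e-01  1.50904953e+00  5.54988272e-04
  1.36814887e+00 -4.44939400e-01]
```

P is at its light bite (0.88 N·m measured, θ≈23°). Next is the opposite lever, R.

```bash
cat >> notes.txt <<'E'
P light: th 23.1 tau .884 (bite ~37)
E
python3 - <<'E'
from h import *
s,p,r=pose()
p1=p+r.apply([.012,0,0]); p1u=p1+[0,0,.052]
p2,az=behind('R',-141.5,.034,z=.2); print(p2,az)
show(rows(p1u,r,p2,az-0,6))
E
```

```text
[0.49739322 0.02104407 0.2       ] -231.5
[{"tx": 0.0093, "ty": -0.0305, "tz": 0.0005, "ax": -0.04, "ay": -0.03, "az": -2.85, "jaw": 255}, {"tx": 0.0108, "ty": -0.03, "tz": 0.0005, "ax": -0.04, "ay": -0.03, "az": -2.85, "jaw": 255}, {"tx": 0.0123, "ty": -0.0295, "tz": 0.0005, "ax": -0.04, "ay": -0.03, "az": -2.85, "jaw": 255}, {"tx": 0.0137, "ty": -0.0288, "tz": 0.0005, "ax": -0.04, "ay": -0.03, "az": -2.85, "jaw": 255}, {"tx": 0.0152, "ty": -0.0281, "tz": 0.0004, "ax": -0.04, "ay": -0.03, "az": -2.85, "jaw": 255}, {"tx": 0.0165, "ty": -0.0273, "tz": 0.0004, "ax": -0.04, "ay": -0.03, "az": -2.85, "jaw": 255}]
```

>>> {"op": "move_arm", "data": {"rows": [{"tx":0.008,"ty":0,"tz":0,"ax":0,"ay":0,"az":0,"jaw":255},{"tx":0.006,"ty":0,"tz":-0.026,"ax":0,"ay":0,"az":0,"jaw":255},{"tx":0,"ty":0,"tz":-0.028,"ax":0,"ay":0,"az":0,"jaw":255},{"tx":0.009,"ty":-0.0305,"tz":0,"ax":0,"ay":0,"az":-2.8,"jaw":255},{"tx":0.011,"ty":-0.03,"tz":0,"ax":0,"ay":0,"az":-2.8,"jaw":255},{"tx":0.0125,"ty":-0.0295,"tz":0,"ax":0,"ay":0,"az":-2.8,"jaw":255},{"tx":0.0135,"ty":-0.029,"tz":0,"ax":0,"ay":0,"az":-2.8,"jaw":255},{"tx":0.015,"ty":-0.028,"tz":0,"ax":0,"ay":0,"az":-2.8,"jaw":255},{"tx":0.0165,"ty":-0.0275,"tz":0,"ax":0,"ay":0,"az":-2.8,"jaw":255},{"tx":0,"ty":0,"tz":0,"ax":0,"ay":0,"az":0,"jaw":255},{"tx":0,"ty":0,"tz":0,"ax":0,"ay":0,"az":0,"jaw":255}]}}

```text
time: 7.85
tool_pos: [0.4952, 0.023, 0.212]
tool_rot: [0.005, 0.43, 0.903, 0.001]
contact_force: [-0.4, 0.8, 0.2]
gripper_width: -0.002
```

```bash
cat >> h.py <<'E'
def go(k,th,gap,z,n):
    s,p,r=pose(); p2,az=behind(k,th,gap,z); print('at',p.round(4),'F',s['contact_force'].round(2),'->',p2.round(4),az); show(rows(p,r,p2,az,n))
E
python3 - <<'E'
from h import *
go('R',-141.5,.034,.2,2)
E
```

```text
at [0.4952 0.023  0.212 ] F [-0.42  0.76  0.24] -> [0.4974 0.021  0.2   ] -231.5
[{"tx": -0.0014, "ty": 0.0002, "tz": 0.006, "ax": 0.16, "ay": 0.23, "az": 0.28, "jaw": 255}, {"tx": -0.0014, "ty": 0.0002, "tz": 0.006, "ax": 0.16, "ay": 0.23, "az": 0.28, "jaw": 255}]
```

>>> {"op": "move_arm", "data": {"rows": [{"tx":-0.001,"ty":0.0005,"tz":0.021,"ax":0.1,"ay":0.2,"az":0.3,"jaw":255},{"tx":-0.001,"ty":0,"tz":0.021,"ax":0.1,"ay":0.2,"az":0.3,"jaw":255},{"tx":0,"ty":0,"tz":0.021,"ax":0,"ay":0,"az":0,"jaw":255},{"tx":0,"ty":0,"tz":0,"ax":0,"ay":0,"az":0,"jaw":255}]}}

```text
time: 8.25
tool_pos: [0.5035, 0.0213, 0.1513]
tool_rot: [0.005, 0.436, 0.9, 0.002]
contact_force: [-0.2, 0.8, -0.6]
gripper_width: -0.002
```

```bash
python3 - <<'E'
from h import *
go('R',-141.5,.022,.148,3)
E
```

```text
at [0.5035 0.0213 0.1513] F [-0.24  0.79 -0.6 ] -> [0.4899 0.0304 0.148 ] -231.5
[{"tx": 0.0052, "ty": -0.0017, "tz": 0.0011, "ax": 0.16, "ay": 0.15, "az": -0.05, "jaw": 255}, {"tx": 0.0052, "ty": -0.0017, "tz": 0.0011, "ax": 0.16, "ay": 0.15, "az": -0.05, "jaw": 255}, {"tx": 0.0052, "ty": -0.0017, "tz": 0.0011, "ax": 0.16, "ay": 0.15, "az": -0.05, "jaw": 255}]
```

>>> {"op": "move_arm", "data": {"rows": [{"tx":0.004,"ty":-0.0025,"tz":0.001,"ax":0.2,"ay":0.2,"az":0,"jaw":255},{"tx":0.004,"ty":-0.0025,"tz":0.001,"ax":0.2,"ay":0.2,"az":0,"jaw":255},{"tx":0.004,"ty":0,"tz":0.001,"ax":0.1,"ay":0.1,"az":0,"jaw":255},{"tx":0.003,"ty":0,"tz":0,"ax":0,"ay":0.2,"az":0,"jaw":255}]}}

```text
time: 8.65
tool_pos: [0.4929, 0.0303, 0.1519]
tool_rot: [-0.0, 0.436, 0.9, 0.002]
contact_force: [0.3, -0.3, -0.1]
gripper_width: 0.003
```

```bash
python3 - <<'E'
from h import *
t=report('R');nxt('R',t)
E
```

```text
R t 8.65 p [0.4929 0.0303 0.1519] az 128.3 F [ 0.33 -0.3  -0.14] th -139.5 slip(mm) 2.3 tau_cw 0.025
to th -139.45007820980393 tool d(mm) [ 0.01 -1.44  3.93] rv [ 0.16 -0.11 -2.23] tilt z [ 0.001  0.003 -1.   ]
```

>>> {"op": "move_arm", "data": {"rows": [{"tx":0.003,"ty":-0.0015,"tz":0.002,"ax":0.2,"ay":0.2,"az":0,"jaw":255},{"tx":0.0045,"ty":-0.0005,"tz":0.001,"ax":0.1,"ay":0.3,"az":1,"jaw":255},{"tx":0.0045,"ty":-0.0005,"tz":0.0005,"ax":0.1,"ay":0.4,"az":1,"jaw":255},{"tx":0.0045,"ty":-0.0005,"tz":0.0005,"ax":0.1,"ay":0.4,"az":1,"jaw":255}]}}

```text
time: 9.05
tool_pos: [0.4865, 0.0351, 0.1519]
tool_rot: [0.001, 0.46, 0.888, -0.001]
contact_force: [6.5, -8.8, -5.4]
gripper_width: 0.001
```

```bash
python3 - <<'E'
from h import *
t=report('R');nxt('R',t)
E
```

```text
R t 9.05 p [0.4865 0.0351 0.1519] az 125.2 F [ 6.47 -8.76 -5.38] th -147.6 slip(mm) 1.2 tau_cw 0.6
to th -147.58225144952453 tool d(mm) [ 0.03 -2.29  3.89] rv [-0.06  0.13  2.76] tilt z [ 0.    -0.002 -1.   ]
```

>>> {"op": "move_arm", "data": {"rows": [{"tx":0.005,"ty":-0.001,"tz":0.0005,"ax":0,"ay":0.4,"az":2.2,"jaw":255},{"tx":0.005,"ty":-0.001,"tz":0.0005,"ax":0,"ay":0.4,"az":2.2,"jaw":255},{"tx":0.005,"ty":-0.001,"tz":0.0005,"ax":0,"ay":0.4,"az":2.2,"jaw":255},{"tx":0.005,"ty":-0.001,"tz":0.0005,"ax":0,"ay":0.4,"az":2.2,"jaw":255}]}}

```text
time: 9.45
tool_pos: [0.4794, 0.0409, 0.1518]
tool_rot: [0.004, 0.531, 0.847, 0.002]
contact_force: [6.4, -8.1, -3.6]
gripper_width: 0.003
```

```bash
python3 - <<'E'
from h import *
t=report('R');nxt('R',t)
E
```

```text
R t 9.45 p [0.4794 0.0409 0.1518] az 115.9 F [ 6.36 -8.07 -3.62] th -156.7 slip(mm) 1.2 tau_cw 0.57
to th -156.70921955702178 tool d(mm) [ 0.04 -2.19  3.79] rv [0.39 0.27 2.56] tilt z [ 0.008 -0.001 -1.   ]
```

>>> {"op": "move_arm", "data": {"rows": [{"tx":0.005,"ty":-0.0015,"tz":0.001,"ax":0.1,"ay":0.4,"az":2.2,"jaw":255},{"tx":0.005,"ty":-0.0015,"tz":0.001,"ax":0.1,"ay":0.4,"az":2.2,"jaw":255},{"tx":0.005,"ty":-0.0015,"tz":0.001,"ax":0.1,"ay":0.4,"az":2.2,"jaw":255},{"tx":0.005,"ty":-0.0015,"tz":0.001,"ax":0.1,"ay":0.4,"az":2.2,"jaw":255}]}}

```text
time: 9.85
tool_pos: [0.4739, 0.0465, 0.1517]
tool_rot: [0.008, 0.598, 0.801, 0.003]
contact_force: [5.3, -12.0, -1.4]
gripper_width: 0.003
```

```bash
python3 - <<'E'
from h import *
t=report('R');nxt('R',t)
E
```

```text
R t 9.85 p [0.4739 0.0465 0.1517] az 106.5 F [  5.3  -12.    -1.39] th -164.5 slip(mm) 1.4 tau_cw 0.732
to th -164.5070957478185 tool d(mm) [ 0.04 -1.85  3.72] rv [0.77 0.51 1.01] tilt z [ 0.015 -0.005 -1.   ]
```

>>> {"op": "move_arm", "data": {"rows": [{"tx":0.0055,"ty":-0.001,"tz":0.001,"ax":0.3,"ay":0.6,"az":1.5,"jaw":255},{"tx":0.0055,"ty":-0.001,"tz":0.001,"ax":0.3,"ay":0.6,"az":1.5,"jaw":255}]}}

```text
time: 10.05
tool_pos: [0.4717, 0.0497, 0.1516]
tool_rot: [0.005, 0.621, 0.784, 0.001]
contact_force: [3.6, -13.3, -0.6]
gripper_width: -0.001
```

```bash
python3 - <<'E'
from h import *
t=report('R');nxt('R',t)
E
```

```text
R t 10.05 p [0.4717 0.0497 0.1516] az 103.3 F [  3.64 -13.28  -0.59] th -168.4 slip(mm) 1.2 tau_cw 0.761
to th -168.44019944531217 tool d(mm) [ 0.03 -1.94  3.63] rv [0.39 0.36 1.73] tilt z [ 0.008 -0.005 -1.   ]
```

>>> {"op": "move_arm", "data": {"rows": [{"tx":0.0055,"ty":-0.0013,"tz":0.001,"ax":0.2,"ay":0.6,"az":1.5,"jaw":255},{"tx":0.0055,"ty":-0.0013,"tz":0.001,"ax":0.2,"ay":0.6,"az":1.5,"jaw":255}]}}

```text
time: 10.25
tool_pos: [0.4698, 0.0526, 0.1516]
tool_rot: [0.004, 0.642, 0.766, 0.0]
contact_force: [4.0, -13.9, -1.4]
gripper_width: -0.003
```

```bash
python3 - <<'E'
from h import *
t=report('R');nxt('R',t)
E
```

```text
R t 10.25 p [0.4698 0.0526 0.1516] az 100.1 F [  3.95 -13.89  -1.36] th -171.8 slip(mm) 1.1 tau_cw 0.803
to th -171.7849175811372 tool d(mm) [ 0.03 -1.83  3.63] rv [0.28 0.3  1.86] tilt z [ 0.006 -0.004 -1.   ]
```

>>> {"op": "move_arm", "data": {"rows": [{"tx":0.0057,"ty":-0.0013,"tz":0.001,"ax":0.2,"ay":0.6,"az":1.5,"jaw":255},{"tx":0.0057,"ty":-0.0013,"tz":0.001,"ax":0.2,"ay":0.6,"az":1.5,"jaw":255}]}}

```text
time: 10.45
tool_pos: [0.4681, 0.0554, 0.1516]
tool_rot: [0.003, 0.664, 0.748, -0.001]
contact_force: [3.9, -16.7, 0.4]
gripper_width: -0.001
```

```bash
python3 - <<'E'
from h import *
t=report('R');nxt('R',t)
E
```

```text
R t 10.45 p [0.4681 0.0554 0.1516] az 96.8 F [  3.88 -16.74   0.45] th -175.0 slip(mm) 1.0 tau_cw 0.956
to th -175.04648637912015 tool d(mm) [ 0.03 -1.77  3.57] rv [0.18 0.29 1.89] tilt z [ 0.004 -0.005 -1.   ]
```

R is at its light bite (bite onset near -156°, now -175°, about 0.88 N·m). Next is Q.

```bash
cat >> notes.txt <<'E'
R light: th -175 tau ~.88 (bite ~-156)
E
python3 - <<'E'
from h import *
s,p,r=pose()
p1u=p+r.apply([-.014,0,0])+[0,0,.055]
p2,az=behind('Q',157.3,.034,z=.205); print(p2,az)
show(rows(p1u,r,p2,az-0,5))
E
```

```text
[0.57033065 0.08728736 0.205     ] 67.30000000000001
[{"tx": 0.0067, "ty": 0.0211, "tz": 0.0004, "ax": 0.05, "ay": 0.05, "az": 5.91, "jaw": 255}, {"tx": 0.0088, "ty": 0.0203, "tz": 0.0003, "ax": 0.05, "ay": 0.05, "az": 5.91, "jaw": 255}, {"tx": 0.0109, "ty": 0.0192, "tz": 0.0003, "ax": 0.05, "ay": 0.05, "az": 5.91, "jaw": 255}, {"tx": 0.0128, "ty": 0.018, "tz": 0.0003, "ax": 0.05, "ay": 0.05, "az": 5.91, "jaw": 255}, {"tx": 0.0146, "ty": 0.0166, "tz": 0.0003, "ax": 0.05, "ay": 0.05, "az": 5.91, "jaw": 255}]
```

>>> {"op": "move_arm", "data": {"rows": [{"tx":-0.009,"ty":0,"tz":0,"ax":0,"ay":0,"az":0,"jaw":255},{"tx":-0.005,"ty":0,"tz":-0.026,"ax":0,"ay":0,"az":0,"jaw":255},{"tx":0,"ty":0,"tz":-0.028,"ax":0,"ay":0,"az":0,"jaw":255},{"tx":0.0065,"ty":0.021,"tz":0,"ax":0,"ay":0,"az":5.9,"jaw":255},{"tx":0.009,"ty":0.02,"tz":0,"ax":0,"ay":0,"az":5.9,"jaw":255},{"tx":0.011,"ty":0.019,"tz":0,"ax":0,"ay":0,"az":5.9,"jaw":255},{"tx":0.013,"ty":0.018,"tz":0,"ax":0,"ay":0,"az":5.9,"jaw":255},{"tx":0.0145,"ty":0.0165,"tz":0,"ax":0,"ay":0,"az":5.9,"jaw":255},{"tx":0,"ty":0,"tz":0,"ax":0,"ay":0,"az":0,"jaw":255},{"tx":0,"ty":0,"tz":0,"ax":0,"ay":0,"az":0,"jaw":255}]}}

```text
time: 11.45
tool_pos: [0.572, 0.087, 0.2095]
tool_rot: [0.002, 0.838, 0.546, 0.001]
contact_force: [0.1, -0.6, 0.8]
gripper_width: 0.001
```

```bash
python3 - <<'E'
from h import *
go('Q',157.3,.034,.147,3)
E
```

```text
at [0.572  0.087  0.2095] F [ 0.08 -0.6   0.76] -> [0.5703 0.0873 0.147 ] 67.30000000000001
[{"tx": -0.0001, "ty": -0.0006, "tz": 0.0208, "ax": 0.08, "ay": 0.01, "az": -0.38, "jaw": 255}, {"tx": -0.0001, "ty": -0.0006, "tz": 0.0208, "ax": 0.08, "ay": 0.01, "az": -0.38, "jaw": 255}, {"tx": -0.0001, "ty": -0.0006, "tz": 0.0208, "ax": 0.08, "ay": 0.01, "az": -0.38, "jaw": 255}]
```

>>> {"op": "move_arm", "data": {"rows": [{"tx":-0.001,"ty":-0.001,"tz":0.022,"ax":0.1,"ay":0,"az":-0.3,"jaw":255},{"tx":-0.001,"ty":-0.001,"tz":0.022,"ax":0.1,"ay":0,"az":-0.3,"jaw":255},{"tx":0,"ty":-0.001,"tz":0.021,"ax":0,"ay":0,"az":-0.3,"jaw":255},{"tx":0,"ty":0,"tz":0,"ax":0,"ay":0,"az":0,"jaw":255}]}}

```text
time: 11.85
tool_pos: [0.5661, 0.0851, 0.1441]
tool_rot: [0.001, 0.832, 0.555, 0.001]
contact_force: [-0.5, -0.2, -0.6]
gripper_width: 0.003
```

```bash
python3 - <<'E'
from h import *
go('Q',157.3,.022,.147,3)
E
```

```text
at [0.5661 0.0851 0.1441] F [-0.47 -0.16 -0.65] -> [0.575  0.0984 0.147 ] 67.30000000000001
[{"tx": 0.0052, "ty": 0.001, "tz": -0.001, "ax": 0.03, "ay": -0.01, "az": 0.03, "jaw": 255}, {"tx": 0.0052, "ty": 0.001, "tz": -0.001, "ax": 0.03, "ay": -0.01, "az": 0.03, "jaw": 255}, {"tx": 0.0052, "ty": 0.001, "tz": -0.001, "ax": 0.03, "ay": -0.01, "az": 0.03, "jaw": 255}]
```

>>> {"op": "move_arm", "data": {"rows": [{"tx":0.005,"ty":0.001,"tz":-0.001,"ax":0,"ay":0,"az":0,"jaw":255},{"tx":0.005,"ty":0.001,"tz":-0.001,"ax":0,"ay":0,"az":0,"jaw":255},{"tx":0.005,"ty":0.001,"tz":-0.001,"ax":0,"ay":0,"az":0,"jaw":255},{"tx":0.004,"ty":0,"tz":0,"ax":0,"ay":0.2,"az":0,"jaw":255},{"tx":0.004,"ty":0,"tz":0,"ax":0,"ay":0.3,"az":0,"jaw":255}]}}

```text
time: 12.35
tool_pos: [0.5757, 0.1012, 0.1499]
tool_rot: [0.001, 0.832, 0.555, -0.002]
contact_force: [-5.1, -10.4, 0.2]
gripper_width: 0.002
```

```bash
python3 - <<'E'
from h import *
t=report('Q');nxt('Q',t)
E
```

```text
Q t 12.35 p [0.5757 0.1012 0.1499] az 67.5 F [ -5.11 -10.44   0.19] th 154.3 slip(mm) -0.6 tau_cw 0.632
to th 154.29133733821868 tool d(mm) [ 0.04 -0.63  1.93] rv [0.01 0.26 3.17] tilt z [-0.002 -0.004 -1.   ]
```

>>> {"op": "move_arm", "data": {"rows": [{"tx":0.005,"ty":-0.001,"tz":0.0005,"ax":0,"ay":0.4,"az":2.5,"jaw":255},{"tx":0.005,"ty":-0.001,"tz":0.0005,"ax":0,"ay":0.4,"az":2.5,"jaw":255},{"tx":0.005,"ty":-0.001,"tz":0.0005,"ax":0,"ay":0.4,"az":2.5,"jaw":255}]}}

```text
time: 12.65
tool_pos: [0.5766, 0.109, 0.1498]
tool_rot: [0.001, 0.867, 0.498, -0.002]
contact_force: [-6.5, -9.5, 2.0]
gripper_width: -0.003
```

```bash
python3 - <<'E'
from h import *
t=report('Q');nxt('Q',t)
E
```

```text
Q t 12.65 p [0.5766 0.109  0.1498] az 59.7 F [-6.47 -9.47  2.01] th 146.6 slip(mm) -0.7 tau_cw 0.622
to th 146.5914641060332 tool d(mm) [ 0.04 -0.54  1.78] rv [-0.04  0.29  3.12] tilt z [-0.003 -0.004 -1.   ]
```

>>> {"op": "move_arm", "data": {"rows": [{"tx":0.005,"ty":-0.001,"tz":0.0005,"ax":0,"ay":0.5,"az":2.8,"jaw":255},{"tx":0.005,"ty":-0.001,"tz":0.0005,"ax":0,"ay":0.5,"az":2.8,"jaw":255},{"tx":0.005,"ty":-0.001,"tz":0.0005,"ax":0,"ay":0.5,"az":2.8,"jaw":255}]}}

```text
time: 12.95
tool_pos: [0.5788, 0.1172, 0.1497]
tool_rot: [-0.001, 0.903, 0.43, -0.0]
contact_force: [-8.0, -8.0, 2.3]
gripper_width: 0.004
```

```bash
python3 - <<'E'
from h import *
t=report('Q');nxt('Q',t)
E
```

```text
Q t 12.95 p [0.5788 0.1172 0.1497] az 51.0 F [-8.03 -8.    2.33] th 138.4 slip(mm) -0.5 tau_cw 0.609
to th 138.43461239088393 tool d(mm) [ 0.02 -0.45  1.72] rv [-0.12 -0.01  2.54] tilt z [-0.001  0.002 -1.   ]
```

>>> {"op": "move_arm", "data": {"rows": [{"tx":0.005,"ty":-0.001,"tz":0.0005,"ax":0,"ay":0.5,"az":3,"jaw":255},{"tx":0.005,"ty":-0.001,"tz":0.0005,"ax":0,"ay":0.5,"az":3,"jaw":255},{"tx":0.005,"ty":-0.001,"tz":0.0005,"ax":0,"ay":0.5,"az":3,"jaw":255}]}}

```text
time: 13.25
tool_pos: [0.5822, 0.1252, 0.1496]
tool_rot: [-0.003, 0.935, 0.355, 0.002]
contact_force: [-7.6, -6.1, 3.0]
gripper_width: 0.004
```

```bash
python3 - <<'E'
from h import *
t=report('Q');nxt('Q',t)
E
```

```text
Q t 13.25 p [0.5822 0.1252 0.1496] az 41.6 F [-7.61 -6.11  2.96] th 129.9 slip(mm) -0.3 tau_cw 0.531
to th 129.94242828190536 tool d(mm) [ 0.   -0.31  1.62] rv [-0.23 -0.3   1.69] tilt z [ 0.001  0.006 -1.   ]
```

>>> {"op": "move_arm", "data": {"rows": [{"tx":0.005,"ty":-0.001,"tz":0.0005,"ax":0,"ay":0.3,"az":3,"jaw":255},{"tx":0.005,"ty":-0.001,"tz":0.0005,"ax":0,"ay":0.3,"az":3,"jaw":255},{"tx":0.005,"ty":-0.001,"tz":0.0005,"ax":0,"ay":0.3,"az":3,"jaw":255}]}}

```text
time: 13.55
tool_pos: [0.587, 0.1329, 0.1496]
tool_rot: [-0.002, 0.961, 0.278, -0.001]
contact_force: [-9.5, -6.5, 3.7]
gripper_width: 0.003
```

```bash
python3 - <<'E'
from h import *
t=report('Q');nxt('Q',t)
E
```

```text
Q t 13.55 p [0.587  0.1329 0.1496] az 32.3 F [-9.51 -6.49  3.71] th 121.2 slip(mm) -0.2 tau_cw 0.637
to th 121.1525648077781 tool d(mm) [ 0.01 -0.21  1.63] rv [-0.28  0.04  1.15] tilt z [-0.003  0.004 -1.   ]
```

>>> {"op": "move_arm", "data": {"rows": [{"tx":0.005,"ty":-0.001,"tz":0.0005,"ax":0,"ay":0.4,"az":2.5,"jaw":255},{"tx":0.005,"ty":-0.001,"tz":0.0005,"ax":0,"ay":0.4,"az":2.5,"jaw":255}]}}

```text
time: 13.75
tool_pos: [0.5907, 0.1372, 0.1496]
tool_rot: [-0.002, 0.972, 0.234, -0.002]
contact_force: [-10.4, -7.1, 5.3]
gripper_width: 0.001
```

```bash
python3 - <<'E'
from h import *
t=report('Q');nxt('Q',t)
E
```

```text
Q t 13.75 p [0.5907 0.1372 0.1496] az 27.1 F [-10.37  -7.05   5.26] th 115.6 slip(mm) -0.3 tau_cw 0.699
to th 115.5845059610684 tool d(mm) [ 0.01 -0.32  1.58] rv [-0.23  0.13  1.53] tilt z [-0.004  0.003 -1.   ]
```

>>> {"op": "move_arm", "data": {"rows": [{"tx":0.0052,"ty":-0.001,"tz":0.0003,"ax":-0.1,"ay":0.5,"az":2.3,"jaw":255},{"tx":0.0052,"ty":-0.001,"tz":0.0003,"ax":-0.1,"ay":0.5,"az":2.3,"jaw":255}]}}

```text
time: 13.95
tool_pos: [0.5945, 0.1408, 0.1496]
tool_rot: [0.001, 0.981, 0.194, -0.001]
contact_force: [-12.7, -6.9, 4.8]
gripper_width: 0.0
```

```bash
python3 - <<'E'
from h import *
t=report('Q');nxt('Q',t)
E
```

```text
Q t 13.95 p [0.5945 0.1408 0.1496] az 22.4 F [-12.68  -6.92   4.85] th 110.5 slip(mm) -0.2 tau_cw 0.804
to th 110.5085092388492 tool d(mm) [ 0.02 -0.51  1.58] rv [0.08 0.15 1.84] tilt z [-0.002 -0.002 -1.   ]
```

>>> {"op": "move_arm", "data": {"rows": [{"tx":0.0055,"ty":-0.001,"tz":0.0003,"ax":0,"ay":0.5,"az":2.3,"jaw":255},{"tx":0.0055,"ty":-0.001,"tz":0.0003,"ax":0,"ay":0.5,"az":2.3,"jaw":255}]}}

```text
time: 14.15
tool_pos: [0.5984, 0.1439, 0.1495]
tool_rot: [0.002, 0.988, 0.153, -0.002]
contact_force: [-13.4, -7.6, 5.8]
gripper_width: -0.002
```

```bash
python3 - <<'E'
from h import *
t=report('Q');nxt('Q',t)
s,p,r=pose()
p1u=p+r.apply([-.014,0,0])+[0,0,.055]
p2,az=behind('S',-30.9,.034,z=.205); print(p2,az)
show(rows(p1u,r,p2,az-0,8))
E
```

```text
Q t 14.15 p [0.5984 0.1439 0.1495] az 17.6 F [-13.36  -7.59   5.78] th 105.6 slip(mm) -0.2 tau_cw 0.855
to th 105.60585906516717 tool d(mm) [ 0.02 -0.6   1.52] rv [0.23 0.27 2.  ] tilt z [-0.003 -0.005 -1.   ]
[ 0.59946292 -0.03209939  0.205     ] 59.099999999999994
[{"tx": -0.0048, "ty": 0.021, "tz": 0.0001, "ax": 0.01, "ay": 0.04, "az": -5.19, "jaw": 255}, {"tx": -0.0067, "ty": 0.0205, "tz": 0.0, "ax": 0.01, "ay": 0.04, "az": -5.19, "jaw": 255}, {"tx": -0.0085, "ty": 0.0198, "tz": 0.0, "ax": 0.01, "ay": 0.04, "az": -5.19, "jaw": 255}, {"tx": -0.0102, "ty": 0.019, "tz": 0.0, "ax": 0.01, "ay": 0.04, "az": -5.19, "jaw": 255}, {"tx": -0.0119, "ty": 0.018, "tz": 0.0, "ax": 0.01, "ay": 0.04, "az": -5.19, "jaw": 255}, {"tx": -0.0135, "ty": 0.0168, "tz": -0.0, "ax": 0.01, "ay": 0.04, "az": -5.19, "jaw": 255}, {"tx": -0.0149, "ty": 0.0155, "tz": -0.0, "ax": 0.01, "ay": 0.04, "az": -5.19, "jaw": 255}, {"tx": -0.0163, "ty": 0.0141, "tz": -0.0, "ax": 0.01, "ay": 0.04, "az": -5.19, "jaw": 255}]
```

Q is at 0.855 N·m (θ 105.6°, bite about 123°). Next is S.

>>> {"op": "move_arm", "data": {"rows": [{"tx":-0.009,"ty":0,"tz":0,"ax":0,"ay":0,"az":0,"jaw":255},{"tx":-0.005,"ty":0,"tz":-0.026,"ax":0,"ay":0,"az":0,"jaw":255},{"tx":0,"ty":0,"tz":-0.028,"ax":0,"ay":0,"az":0,"jaw":255},{"tx":-0.005,"ty":0.021,"tz":0,"ax":0,"ay":0,"az":-5.2,"jaw":255},{"tx":-0.0065,"ty":0.0205,"tz":0,"ax":0,"ay":0,"az":-5.2,"jaw":255},{"tx":-0.0085,"ty":0.02,"tz":0,"ax":0,"ay":0,"az":-5.2,"jaw":255},{"tx":-0.01,"ty":0.019,"tz":0,"ax":0,"ay":0,"az":-5.2,"jaw":255},{"tx":-0.012,"ty":0.018,"tz":0,"ax":0,"ay":0,"az":-5.2,"jaw":255},{"tx":-0.0135,"ty":0.017,"tz":0,"ax":0,"ay":0,"az":-5.2,"jaw":255},{"tx":-0.015,"ty":0.0155,"tz":0,"ax":0,"ay":0,"az":-5.2,"jaw":255},{"tx":-0.0165,"ty":0.014,"tz":0,"ax":0,"ay":0,"az":-5.2,"jaw":255},{"tx":0,"ty":0,"tz":0,"ax":0,"ay":0,"az":0,"jaw":255}]}}

```text
time: 15.35
tool_pos: [0.6089, -0.0335, 0.221]
tool_rot: [0.007, 0.859, 0.512, 0.009]
contact_force: [-0.3, 0.9, 0.1]
gripper_width: 0.001
```

```bash
echo "Q light: th 105.6 tau .855 (bite ~123)">>notes.txt; python3 - <<'E'
from h import *
go('S',-30.9,.034,.147,4)
E
```

```text
at [ 0.6089 -0.0335  0.221 ] F [-0.32  0.86  0.12] -> [ 0.5995 -0.0321  0.147 ] 59.099999999999994
[{"tx": -0.001, "ty": -0.0026, "tz": 0.0184, "ax": 0.3, "ay": -0.12, "az": 0.64, "jaw": 255}, {"tx": -0.001, "ty": -0.0025, "tz": 0.0185, "ax": 0.3, "ay": -0.12, "az": 0.64, "jaw": 255}, {"tx": -0.0009, "ty": -0.0024, "tz": 0.0185, "ax": 0.3, "ay": -0.12, "az": 0.64, "jaw": 255}, {"tx": -0.0009, "ty": -0.0023, "tz": 0.0185, "ax": 0.3, "ay": -0.12, "az": 0.64, "jaw": 255}]
```

>>> {"op": "move_arm", "data": {"rows": [{"tx":-0.001,"ty":-0.005,"tz":0.005,"ax":0.6,"ay":-0.2,"az":1.2,"jaw":255},{"tx":-0.001,"ty":-0.004,"tz":0.015,"ax":0.4,"ay":-0.2,"az":1.2,"jaw":255},{"tx":-0.001,"ty":0,"tz":0.025,"ax":0,"ay":0,"az":0,"jaw":255},{"tx":0,"ty":0,"tz":0.025,"ax":0,"ay":0,"az":0,"jaw":255},{"tx":0,"ty":0,"tz":0,"ax":0,"ay":0,"az":0,"jaw":255}]}}

```text
time: 15.85
tool_pos: [0.5991, -0.0273, 0.1482]
tool_rot: [0.001, 0.871, 0.492, 0.002]
contact_force: [-1.2, 0.3, -0.6]
gripper_width: -0.003
```

```bash
python3 - <<'E'
from h import *
go('S',-30.9,.022,.148,3)
E
```

```text
at [ 0.5991 -0.0273  0.1482] F [-1.2   0.27 -0.56] -> [ 0.5933 -0.0424  0.148 ] 59.099999999999994
[{"tx": -0.0053, "ty": 0.0009, "tz": 0.0, "ax": 0.07, "ay": -0.07, "az": -0.06, "jaw": 255}, {"tx": -0.0053, "ty": 0.0009, "tz": 0.0, "ax": 0.07, "ay": -0.07, "az": -0.06, "jaw": 255}, {"tx": -0.0053, "ty": 0.0009, "tz": 0.0001, "ax": 0.07, "ay": -0.07, "az": -0.06, "jaw": 255}]
```

>>> {"op": "move_arm", "data": {"rows": [{"tx":-0.005,"ty":0.001,"tz":0,"ax":0,"ay":0,"az":0,"jaw":255},{"tx":-0.005,"ty":0.001,"tz":0,"ax":0,"ay":0,"az":0,"jaw":255},{"tx":-0.005,"ty":0.001,"tz":0,"ax":0,"ay":-0.1,"az":0,"jaw":255},{"tx":-0.004,"ty":0,"tz":0,"ax":0,"ay":-0.2,"az":0,"jaw":255},{"tx":-0.004,"ty":0,"tz":0,"ax":0,"ay":-0.3,"az":0,"jaw":255}]}}

```text
time: 16.35
tool_pos: [0.5915, -0.0451, 0.1501]
tool_rot: [0.002, 0.871, 0.492, 0.003]
contact_force: [7.9, 7.8, -7.6]
gripper_width: 0.005
```

```bash
python3 - <<'E'
from h import *
t=report('S');nxt('S',t)
E
```

```text
S t 16.35 p [ 0.5915 -0.0451  0.1501] az 58.9 F [ 7.89  7.81 -7.63] th -34.3 slip(mm) 0.1 tau_cw 0.57
to th -34.27558696795396 tool d(mm) [-0.04  1.33  2.13] rv [ 0.34 -0.23  3.19] tilt z [ 0.007  0.    -1.   ]
```

>>> {"op": "move_arm", "data": {"rows": [{"tx":-0.005,"ty":0.001,"tz":0,"ax":0.1,"ay":-0.4,"az":2.5,"jaw":255},{"tx":-0.005,"ty":0.001,"tz":0,"ax":0.1,"ay":-0.4,"az":2.5,"jaw":255},{"tx":-0.005,"ty":0.001,"tz":0,"ax":0.1,"ay":-0.4,"az":2.5,"jaw":255}]}}

```text
time: 16.65
tool_pos: [0.5896, -0.0523, 0.1502]
tool_rot: [-0.001, 0.902, 0.432, 0.003]
contact_force: [6.3, 9.1, -6.1]
gripper_width: 0.001
```

```bash
python3 - <<'E'
from h import *
t=report('S');nxt('S',t)
E
```

```text
S t 16.65 p [ 0.5896 -0.0523  0.1502] az 51.1 F [ 6.28  9.14 -6.09] th -41.5 slip(mm) 0.2 tau_cw 0.615
to th -41.54669774186138 tool d(mm) [-0.03  1.22  2.21] rv [ 0.07 -0.29  2.67] tilt z [ 0.004  0.003 -1.   ]
```

>>> {"op": "move_arm", "data": {"rows": [{"tx":-0.005,"ty":0.0012,"tz":0,"ax":0.1,"ay":-0.5,"az":2.8,"jaw":255},{"tx":-0.005,"ty":0.0012,"tz":0,"ax":0.1,"ay":-0.5,"az":2.8,"jaw":255},{"tx":-0.005,"ty":0.0012,"tz":0,"ax":0.1,"ay":-0.5,"az":2.8,"jaw":255}]}}

```text
time: 16.95
tool_pos: [0.5869, -0.0593, 0.1502]
tool_rot: [-0.002, 0.932, 0.361, -0.001]
contact_force: [7.1, 7.9, -5.1]
gripper_width: 0.007
```

```bash
python3 - <<'E'
from h import *
t=report('S');nxt('S',t)
E
```

```text
S t 16.95 p [ 0.5869 -0.0593  0.1502] az 42.4 F [ 7.09  7.94 -5.12] th -48.9 slip(mm) 0.5 tau_cw 0.593
to th -48.888171978171286 tool d(mm) [-0.01  1.01  2.19] rv [-0.25 -0.    1.27] tilt z [-0.003  0.003 -1.   ]
```

>>> {"op": "move_arm", "data": {"rows": [{"tx":-0.005,"ty":0.0012,"tz":0,"ax":0,"ay":-0.4,"az":2.6,"jaw":255},{"tx":-0.005,"ty":0.0012,"tz":0,"ax":0,"ay":-0.4,"az":2.6,"jaw":255},{"tx":-0.005,"ty":0.0012,"tz":0,"ax":0,"ay":-0.4,"az":2.6,"jaw":255}]}}

```text
time: 17.25
tool_pos: [0.5831, -0.066, 0.1502]
tool_rot: [-0.002, 0.956, 0.294, -0.0]
contact_force: [9.0, 6.4, -7.1]
gripper_width: 0.001
```

```bash
python3 - <<'E'
from h import *
t=report('S');nxt('S',t)
E
```

```text
S t 17.25 p [ 0.5831 -0.066   0.1502] az 34.2 F [ 8.96  6.35 -7.07] th -56.4 slip(mm) 0.6 tau_cw 0.606
to th -56.41933539472198 tool d(mm) [-0.    0.85  2.23] rv [-0.24 -0.02  0.66] tilt z [-0.002  0.004 -1.   ]
```

>>> {"op": "move_arm", "data": {"rows": [{"tx":-0.005,"ty":0.0012,"tz":0.0005,"ax":0,"ay":-0.4,"az":2.6,"jaw":255},{"tx":-0.005,"ty":0.0012,"tz":0.0005,"ax":0,"ay":-0.4,"az":2.6,"jaw":255},{"tx":-0.005,"ty":0.0012,"tz":0.0005,"ax":0,"ay":-0.4,"az":2.6,"jaw":255}]}}

```text
time: 17.55
tool_pos: [0.5787, -0.0722, 0.1502]
tool_rot: [-0.002, 0.974, 0.226, 0.001]
contact_force: [8.9, 5.8, -5.6]
gripper_width: 0.001
```

```bash
python3 - <<'E'
from h import *
t=report('S');nxt('S',t)
E
```

```text
S t 17.55 p [ 0.5787 -0.0722  0.1502] az 26.1 F [ 8.88  5.85 -5.59] th -63.7 slip(mm) 0.6 tau_cw 0.595
to th -63.73312048698068 tool d(mm) [-0.    0.5   2.16] rv [-0.24 -0.12 -0.19] tilt z [ 0.     0.005 -1.   ]
```

>>> {"op": "move_arm", "data": {"rows": [{"tx":-0.005,"ty":0.0012,"tz":0.0005,"ax":0,"ay":-0.4,"az":2.4,"jaw":255},{"tx":-0.005,"ty":0.0012,"tz":0.0005,"ax":0,"ay":-0.4,"az":2.4,"jaw":255},{"tx":-0.005,"ty":0.0012,"tz":0.0005,"ax":0,"ay":-0.4,"az":2.4,"jaw":255}]}}

```text
time: 17.85
tool_pos: [0.5735, -0.0775, 0.1503]
tool_rot: [-0.003, 0.987, 0.161, 0.002]
contact_force: [10.5, 5.8, -6.9]
gripper_width: 0.0
```

```bash
python3 - <<'E'
from h import *
t=report('S');nxt('S',t)
E
```

```text
S t 17.85 p [ 0.5735 -0.0775  0.1503] az 18.5 F [10.48  5.84 -6.87] th -70.9 slip(mm) 0.6 tau_cw 0.674
to th -70.90185856253248 tool d(mm) [-0.01  0.36  2.28] rv [-0.3  -0.3  -0.57] tilt z [ 0.003  0.007 -1.   ]
```

>>> {"op": "move_arm", "data": {"rows": [{"tx":-0.0052,"ty":0.0012,"tz":0.0005,"ax":-0.1,"ay":-0.6,"az":2.2,"jaw":255},{"tx":-0.0052,"ty":0.0012,"tz":0.0005,"ax":-0.1,"ay":-0.6,"az":2.2,"jaw":255},{"tx":-0.0052,"ty":0.0012,"tz":0.0005,"ax":-0.1,"ay":-0.6,"az":2.2,"jaw":255}]}}

```text
time: 18.15
tool_pos: [0.5681, -0.0818, 0.1503]
tool_rot: [-0.001, 0.995, 0.101, 0.001]
contact_force: [12.2, 3.8, -8.3]
gripper_width: -0.001
```

```bash
python3 - <<'E'
from h import *
t=report('S');nxt('S',t)
E
```

```text
S t 18.15 p [ 0.5681 -0.0818  0.1503] az 11.6 F [12.22  3.85 -8.35] th -77.6 slip(mm) 0.5 tau_cw 0.716
to th -77.56912691676686 tool d(mm) [-0.01  0.21  2.29] rv [-0.1  -0.09 -0.85] tilt z [ 0.001  0.002 -1.   ]
```

>>> {"op": "move_arm", "data": {"rows": [{"tx":-0.0055,"ty":0.0012,"tz":0.0005,"ax":0,"ay":-0.6,"az":2,"jaw":255},{"tx":-0.0055,"ty":0.0012,"tz":0.0005,"ax":0,"ay":-0.6,"az":2,"jaw":255},{"tx":-0.0055,"ty":0.0012,"tz":0.0005,"ax":0,"ay":-0.6,"az":2,"jaw":255}]}}

```text
time: 18.45
tool_pos: [0.5627, -0.0852, 0.1505]
tool_rot: [-0.002, 0.999, 0.046, 0.001]
contact_force: [14.7, 4.1, -7.9]
gripper_width: 0.002
```

```bash
python3 - <<'E'
from h import *
t=report('S');nxt('S',t)
E
```

```text
S t 18.45 p [ 0.5627 -0.0852  0.1505] az 5.3 F [14.66  4.11 -7.85] th -83.7 slip(mm) 0.5 tau_cw 0.856
to th -83.6827806689349 tool d(mm) [-0.01  0.08  2.48] rv [-0.24 -0.14 -1.06] tilt z [ 0.002  0.004 -1.   ]
```

All four levers now bite lightly. I back off a little so step 2 is held with nothing touching, then start round 2 with S, followed by Q.

>>> {"op": "move_arm", "data": {"rows": [{"tx":0.006,"ty":0,"tz":0.002,"ax":0,"ay":0,"az":0,"jaw":255},{"tx":0,"ty":0,"tz":0.002,"ax":0,"ay":0,"az":0,"jaw":255},{"tx":0,"ty":0,"tz":0.001,"ax":0,"ay":0,"az":0,"jaw":255}]}}

```text
time: 18.75
tool_pos: [0.5702, -0.0856, 0.1478]
tool_rot: [-0.001, 0.999, 0.045, 0.003]
contact_force: [-0.1, -0.2, 0.2]
gripper_width: 0.002
```

```bash
echo "S light: th -83.7 tau .856 (bite ~-68)">>notes.txt; python3 - <<'E'
from h import *
t=report('S');nxt('S',-83.7)
f=grab('top','t2.png'); cv2.imwrite('pics/t2c.png',cv2.resize(f['color'][130:310,210:390,::-1],None,fx=3.3,fy=3.3,interpolation=cv2.INTER_CUBIC))
E
```

```text
S t 18.75 p [ 0.5702 -0.0856  0.1478] az 5.2 F [-0.09 -0.17  0.23] th -75.9 slip(mm) -1.3 tau_cw -0.009
to th -83.7 tool d(mm) [-7.44 -1.04 -0.29] rv [-0.13 -0.37 -1.09] tilt z [ 0.006  0.003 -1.   ]
```

View pics/t2c.png

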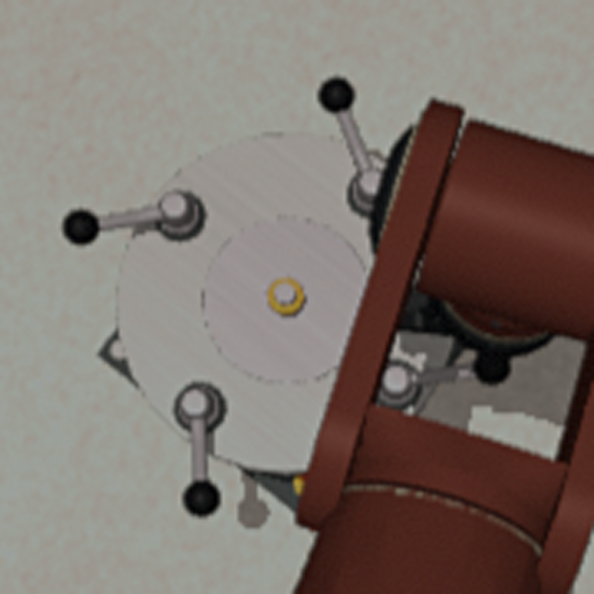

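The top view shows all four levers where the readings put them: Q ball (81,227), R ball (201,497), P ball (337,95), S ball (492,366). I continue with S.

>>> {"op": "move_arm", "data": {"rows": [{"tx":-0.005,"ty":0,"tz":0,"ax":0,"ay":-0.2,"az":0,"jaw":255},{"tx":-0.005,"ty":0,"tz":0,"ax":0,"ay":-0.4,"az":0,"jaw":255},{"tx":-0.0055,"ty":0.0005,"tz":0,"ax":0,"ay":-0.5,"az":0.5,"jaw":255},{"tx":-0.006,"ty":0.001,"tz":0,"ax":0,"ay":-0.6,"az":1.5,"jaw":255}]}}

```text
time: 19.2
tool_pos: [0.5576, -0.0884, 0.1487]
tool_rot: [-0.001, 1.0, 0.027, 0.003]
contact_force: [17.0, 2.9, -10.4]
gripper_width: 0.002
```

```bash
python3 - <<'E'
from h import *
t=report('S');nxt('S',t)
E
```

```text
S t 19.2 p [ 0.5576 -0.0884  0.1487] az 3.1 F [ 17.01   2.88 -10.38] th -89.3 slip(mm) -1.6 tau_cw 0.959
to th -89.2590185098686 tool d(mm) [-0.02 -0.7   0.68] rv [-0.1  -0.37  2.34] tilt z [ 0.006  0.002 -1.   ]
```

>>> {"op": "move_arm", "data": {"rows": [{"tx":-0.006,"ty":0.0008,"tz":0.0005,"ax":0,"ay":-0.8,"az":2.2,"jaw":255},{"tx":-0.006,"ty":0.0008,"tz":0.0005,"ax":0,"ay":-0.8,"az":2.2,"jaw":255}]}}

```text
time: 19.4
tool_pos: [0.5534, -0.0901, 0.1485]
tool_rot: [-0.001, 1.0, -0.013, 0.002]
contact_force: [17.8, 0.2, -9.8]
gripper_width: -0.003
```

```bash
python3 - <<'E'
from h import *
t=report('S');nxt('S',t)
E
```

```text
S t 19.4 p [ 0.5534 -0.0901  0.1485] az -1.5 F [17.81  0.21 -9.76] th -93.6 slip(mm) -1.6 tau_cw 0.985
to th -93.55109284706802 tool d(mm) [-0.02 -0.78  0.54] rv [-0.12 -0.2   2.02] tilt z [ 0.004  0.002 -1.   ]
```

>>> {"op": "move_arm", "data": {"rows": [{"tx":-0.0062,"ty":0.0008,"tz":0.0005,"ax":0,"ay":-0.7,"az":2.2,"jaw":255},{"tx":-0.0062,"ty":0.0008,"tz":0.0005,"ax":0,"ay":-0.7,"az":2.2,"jaw":255}]}}

```text
time: 19.6
tool_pos: [0.5494, -0.0914, 0.1486]
tool_rot: [-0.001, 0.999, -0.054, 0.003]
contact_force: [19.0, -1.0, -11.4]
gripper_width: -0.004
```

```bash
python3 - <<'E'
from h import *
t=report('S');nxt('S',t)
E
```

```text
S t 19.6 p [ 0.5494 -0.0914  0.1486] az -6.2 F [ 19.04  -1.03 -11.35] th -97.4 slip(mm) -1.5 tau_cw 1.057
to th -97.43062182241792 tool d(mm) [-0.01 -0.98  0.64] rv [-0.17 -0.33  1.27] tilt z [ 0.006  0.002 -1.   ]
```

>>> {"op": "move_arm", "data": {"rows": [{"tx":-0.0065,"ty":0.0008,"tz":0.0005,"ax":0,"ay":-0.8,"az":2,"jaw":255},{"tx":-0.0065,"ty":0.0008,"tz":0.0005,"ax":0,"ay":-0.8,"az":2,"jaw":255}]}}

```text
time: 19.8
tool_pos: [0.5453, -0.0924, 0.1487]
tool_rot: [-0.002, 0.996, -0.091, 0.003]
contact_force: [20.6, -1.6, -10.8]
gripper_width: -0.001
```

```bash
python3 - <<'E'
from h import *
t=report('S');nxt('S',t)
E
```

```text
S t 19.8 p [ 0.5453 -0.0924  0.1487] az -10.4 F [ 20.64  -1.64 -10.76] th -101.4 slip(mm) -1.5 tau_cw 1.154
to th -101.44718309594455 tool d(mm) [-0.01 -1.08  0.71] rv [-0.26 -0.35  1.06] tilt z [ 0.007  0.003 -1.   ]
```

S is tight (1.15 N·m, θ -101.4°). Next is Q.

```bash
echo "S tight: th -101.4 tau 1.154">>notes.txt; python3 - <<'E'
from h import *
s,p,r=pose()
p1u=p+r.apply([.014,0,0])+[0,0,.055]
p2,az=behind('Q',105.6,.034,z=.205); print(p2,az)
show(rows(p1u,r,p2,az-0,7))
E
```

```text
[0.58665293 0.14125949 0.205     ] 15.599999999999994
[{"tx": -0.0022, "ty": -0.0339, "tz": -0.0, "ax": -0.02, "ay": -0.06, "az": -3.71, "jaw": 255}, {"tx": -0.0, "ty": -0.034, "tz": -0.0, "ax": -0.02, "ay": -0.06, "az": -3.71, "jaw": 255}, {"tx": 0.0022, "ty": -0.0339, "tz": -0.0001, "ax": -0.02, "ay": -0.06, "az": -3.71, "jaw": 255}, {"tx": 0.0044, "ty": -0.0337, "tz": -0.0001, "ax": -0.02, "ay": -0.06, "az": -3.71, "jaw": 255}, {"tx": 0.0066, "ty": -0.0333, "tz": -0.0001, "ax": -0.02, "ay": -0.06, "az": -3.71, "jaw": 255}, {"tx": 0.0087, "ty": -0.0328, "tz": -0.0001, "ax": -0.02, "ay": -0.06, "az": -3.71, "jaw": 255}, {"tx": 0.0108, "ty": -0.0322, "tz": -0.0001, "ax": -0.02, "ay": -0.06, "az": -3.71, "jaw": 255}]
```

>>> {"op": "move_arm", "data": {"rows": [{"tx":0.009,"ty":0,"tz":0,"ax":0,"ay":0,"az":0,"jaw":255},{"tx":0.005,"ty":0,"tz":-0.026,"ax":0,"ay":0,"az":0,"jaw":255},{"tx":0,"ty":0,"tz":-0.028,"ax":0,"ay":0,"az":0,"jaw":255},{"tx":-0.004,"ty":-0.034,"tz":0,"ax":0,"ay":0,"az":-3.7,"jaw":255},{"tx":-0.002,"ty":-0.034,"tz":0,"ax":0,"ay":0,"az":-3.7,"jaw":255},{"tx":0.001,"ty":-0.034,"tz":0,"ax":0,"ay":0,"az":-3.7,"jaw":255},{"tx":0.003,"ty":-0.0335,"tz":0,"ax":0,"ay":0,"az":-3.7,"jaw":255},{"tx":0.005,"ty":-0.0335,"tz":0,"ax":0,"ay":0,"az":-3.7,"jaw":255},{"tx":0.007,"ty":-0.033,"tz":0,"ax":0,"ay":0,"az":-3.7,"jaw":255},{"tx":0.009,"ty":-0.032,"tz":0,"ax":0,"ay":0,"az":-3.7,"jaw":255},{"tx":0,"ty":0,"tz":0,"ax":0,"ay":0,"az":0,"jaw":255},{"tx":0,"ty":0,"tz":0,"ax":0,"ay":0,"az":0,"jaw":255}]}}

```text
time: 21.0
tool_pos: [0.5716, 0.1466, 0.2073]
tool_rot: [0.0, 0.99, 0.143, 0.001]
contact_force: [-0.2, -0.5, 0.3]
gripper_width: -0.002
```

```bash
python3 - <<'E'
from h import *
go('Q',105.6,.034,.147,3)
E
```

```text
at [0.5716 0.1466 0.2073] F [-0.16 -0.45  0.34] -> [0.5867 0.1413 0.147 ] 15.599999999999994
[{"tx": 0.0043, "ty": 0.0031, "tz": 0.0201, "ax": 0.01, "ay": -0.03, "az": 0.27, "jaw": 255}, {"tx": 0.0043, "ty": 0.0031, "tz": 0.0201, "ax": 0.01, "ay": -0.03, "az": 0.27, "jaw": 255}, {"tx": 0.0043, "ty": 0.0031, "tz": 0.0201, "ax": 0.01, "ay": -0.03, "az": 0.27, "jaw": 255}]
```

>>> {"op": "move_arm", "data": {"rows": [{"tx":0.003,"ty":0.003,"tz":0.02,"ax":0,"ay":0,"az":0.3,"jaw":255},{"tx":0.003,"ty":0.003,"tz":0.02,"ax":0,"ay":0,"az":0.3,"jaw":255},{"tx":0.003,"ty":0.003,"tz":0.019,"ax":0,"ay":0,"az":0.3,"jaw":255},{"tx":0,"ty":0,"tz":0,"ax":0,"ay":0,"az":0,"jaw":255}]}}

```text
time: 21.4
tool_pos: [0.5835, 0.136, 0.1482]
tool_rot: [0.001, 0.991, 0.132, 0.001]
contact_force: [-0.2, -0.7, -0.8]
gripper_width: -0.001
```

```bash
python3 - <<'E'
from h import *
go('Q',105.6,.022,.148,3)
E
```

```text
at [0.5835 0.136  0.1482] F [-0.18 -0.7  -0.82] -> [0.5982 0.1445 0.148 ] 15.599999999999994
[{"tx": 0.0055, "ty": -0.0015, "tz": 0.0001, "ax": 0.05, "ay": -0.05, "az": -0.14, "jaw": 255}, {"tx": 0.0055, "ty": -0.0014, "tz": 0.0001, "ax": 0.05, "ay": -0.05, "az": -0.14, "jaw": 255}, {"tx": 0.0055, "ty": -0.0014, "tz": 0.0001, "ax": 0.05, "ay": -0.05, "az": -0.14, "jaw": 255}]
```

>>> {"op": "move_arm", "data": {"rows": [{"tx":0.005,"ty":-0.0015,"tz":0,"ax":0,"ay":0,"az":0,"jaw":255},{"tx":0.005,"ty":-0.0015,"tz":0,"ax":0,"ay":0,"az":0,"jaw":255},{"tx":0.005,"ty":-0.001,"tz":0,"ax":0,"ay":0.2,"az":0,"jaw":255},{"tx":0.005,"ty":-0.0005,"tz":0,"ax":0,"ay":0.4,"az":0,"jaw":255},{"tx":0.0055,"ty":-0.0008,"tz":0,"ax":0,"ay":0.6,"az":1,"jaw":255}]}}

```text
time: 21.9
tool_pos: [0.6021, 0.1442, 0.1502]
tool_rot: [0.002, 0.993, 0.122, 0.003]
contact_force: [-15.1, -6.5, 7.6]
gripper_width: -0.0
```

```bash
python3 - <<'E'
from h import *
t=report('Q');nxt('Q',t)
E
```

```text
Q t 21.9 p [0.6021 0.1442 0.1502] az 14.0 F [-15.09  -6.47   7.59] th 101.7 slip(mm) 1.8 tau_cw 0.914
to th 101.74405551919138 tool d(mm) [ 0.01 -2.67  2.21] rv [ 0.25 -0.26  2.26] tilt z [ 0.005 -0.003 -1.   ]
```

>>> {"op": "move_arm", "data": {"rows": [{"tx":0.006,"ty":-0.0018,"tz":0.0005,"ax":0,"ay":0.6,"az":2.5,"jaw":255},{"tx":0.006,"ty":-0.0018,"tz":0.0005,"ax":0,"ay":0.6,"az":2.5,"jaw":255},{"tx":0.006,"ty":-0.0015,"tz":0.0005,"ax":0,"ay":0.6,"az":2.5,"jaw":255}]}}

```text
time: 22.2
tool_pos: [0.6088, 0.148, 0.1501]
tool_rot: [0.006, 0.998, 0.055, 0.002]
contact_force: [-16.7, -6.0, 8.4]
gripper_width: -0.001
```

```bash
python3 - <<'E'
from h import *
t=report('Q');nxt('Q',t)
E
```

```text
Q t 22.2 p [0.6088 0.148  0.1501] az 6.3 F [-16.75  -5.99   8.38] th 93.9 slip(mm) 1.9 tau_cw 0.987
to th 93.93627739232367 tool d(mm) [ 0.01 -2.81  2.04] rv [ 0.72 -0.23  2.33] tilt z [ 0.005 -0.012 -1.   ]
```

>>> {"op": "move_arm", "data": {"rows": [{"tx":0.0062,"ty":-0.0018,"tz":0.0005,"ax":0.3,"ay":0.5,"az":2.4,"jaw":255},{"tx":0.0062,"ty":-0.0018,"tz":0.0005,"ax":0.3,"ay":0.5,"az":2.4,"jaw":255}]}}

```text
time: 22.4
tool_pos: [0.6129, 0.1501, 0.1501]
tool_rot: [0.005, 1.0, 0.011, -0.001]
contact_force: [-18.2, -6.4, 9.8]
gripper_width: 0.001
```

```bash
python3 - <<'E'
from h import *
t=report('Q');nxt('Q',t)
E
```

```text
Q t 22.4 p [0.6129 0.1501 0.1501] az 1.3 F [-18.22  -6.43   9.78] th 89.3 slip(mm) 1.9 tau_cw 1.064
to th 89.28580499491768 tool d(mm) [ 0.02 -2.67  2.03] rv [0.54 0.12 2.03] tilt z [-0.002 -0.009 -1.   ]
```

>>> {"op": "move_arm", "data": {"rows": [{"tx":0.0064,"ty":-0.0018,"tz":0.0003,"ax":0.2,"ay":0.6,"az":2.2,"jaw":255},{"tx":0.0064,"ty":-0.0018,"tz":0.0003,"ax":0.2,"ay":0.6,"az":2.2,"jaw":255}]}}

```text
time: 22.6
tool_pos: [0.6168, 0.1515, 0.1501]
tool_rot: [0.005, 1.0, -0.028, -0.004]
contact_force: [-20.5, -5.8, 9.7]
gripper_width: 0.002
```

```bash
python3 - <<'E'
from h import *
t=report('Q');nxt('Q',t)
s,p,r=pose()
p1u=p+r.apply([-.014,0,0])+[0,0,.055]
p2,az=behind('P',23.1,.034,z=.205); print(p2,az)
show(rows(p1u,r,p2,az-0,10))
E
```

```text
Q t 22.6 p [0.6168 0.1515 0.1501] az -3.2 F [-20.5   -5.79   9.7 ] th 85.1 slip(mm) 2.0 tau_cw 1.173
to th 85.12443021361558 tool d(mm) [ 0.02 -2.64  2.04] rv [0.63 0.41 1.65] tilt z [-0.008 -0.01  -1.   ]
[0.68697955 0.03536142 0.205     ] 113.1
[{"tx": 0.0091, "ty": 0.0112, "tz": 0.0001, "ax": -0.0, "ay": 0.09, "az": -11.63, "jaw": 255}, {"tx": 0.0066, "ty": 0.0128, "tz": 0.0001, "ax": -0.0, "ay": 0.09, "az": -11.63, "jaw": 255}, {"tx": 0.0039, "ty": 0.0139, "tz": 0.0001, "ax": -0.0, "ay": 0.09, "az": -11.63, "jaw": 255}, {"tx": 0.001, "ty": 0.0144, "tz": 0.0001, "ax": -0.0, "ay": 0.09, "az": -11.63, "jaw": 255}, {"tx": -0.0019, "ty": 0.0143, "tz": 0.0001, "ax": -0.0, "ay": 0.09, "az": -11.63, "jaw": 255}, {"tx": -0.0047, "ty": 0.0136, "tz": 0.0001, "ax": -0.0, "ay": 0.09, "az": -11.63, "jaw": 255}, {"tx": -0.0074, "ty": 0.0124, "tz": 0.0001, "ax": -0.0, "ay": 0.09, "az": -11.63, "jaw": 255}, {"tx": -0.0097, "ty": 0.0106, "tz": 0.0001, "ax": -0.0, "ay": 0.09, "az": -11.63, "jaw": 255}, {"tx": -0.0117, "ty": 0.0085, "tz": 0.0001, "ax": -0.0, "ay": 0.09, "az": -11.63, "jaw": 255}, {"tx": -0.0131, "ty": 0.0059, "tz": 0.0, "ax": -0.0, "ay": 0.09, "az": -11.63, "jaw": 255}]
```

Q is tight (1.17 N·m, θ 85.1°). Next is P.

>>> {"op": "move_arm", "data": {"rows": [{"tx":-0.009,"ty":0,"tz":0,"ax":0,"ay":0,"az":0,"jaw":255},{"tx":-0.005,"ty":0,"tz":-0.026,"ax":0,"ay":0,"az":0,"jaw":255},{"tx":0,"ty":0,"tz":-0.028,"ax":0,"ay":0,"az":-4,"jaw":255},{"tx":0.008,"ty":0.008,"tz":0,"ax":0,"ay":0,"az":-8.3,"jaw":255},{"tx":0.006,"ty":0.009,"tz":0,"ax":0,"ay":0,"az":-8.3,"jaw":255},{"tx":0.005,"ty":0.01,"tz":0,"ax":0,"ay":0,"az":-8.3,"jaw":255},{"tx":0.003,"ty":0.01,"tz":0,"ax":0,"ay":0,"az":-8.3,"jaw":255},{"tx":0.001,"ty":0.01,"tz":0,"ax":0,"ay":0,"az":-8.3,"jaw":255},{"tx":0,"ty":0.01,"tz":0,"ax":0,"ay":0,"az":-8.3,"jaw":255},{"tx":-0.002,"ty":0.01,"tz":0,"ax":0,"ay":0,"az":-8.3,"jaw":255},{"tx":0,"ty":0,"tz":0,"ax":0,"ay":0,"az":-4,"jaw":255}]}}

```text
time: 23.7
tool_pos: [0.6605, 0.1014, 0.2181]
tool_rot: [0.007, 0.842, 0.54, 0.003]
contact_force: [0.2, -0.6, 0.1]
gripper_width: -0.001
```

```bash
echo "Q tight: th 85.1 tau 1.173">>notes.txt; python3 - <<'E'
from h import *
go('P',23.1,.034,.2,7)
E
```

```text
at [0.6605 0.1014 0.2181] F [ 0.17 -0.62  0.13] -> [0.687  0.0354 0.2   ] 113.1
[{"tx": -0.007, "ty": 0.0073, "tz": 0.0027, "ax": 0.11, "ay": 0.06, "az": -6.82, "jaw": 255}, {"tx": -0.0078, "ty": 0.0065, "tz": 0.0027, "ax": 0.11, "ay": 0.06, "az": -6.82, "jaw": 255}, {"tx": -0.0085, "ty": 0.0055, "tz": 0.0027, "ax": 0.11, "ay": 0.06, "az": -6.82, "jaw": 255}, {"tx": -0.0091, "ty": 0.0044, "tz": 0.0027, "ax": 0.11, "ay": 0.06, "az": -6.82, "jaw": 255}, {"tx": -0.0096, "ty": 0.0033, "tz": 0.0026, "ax": 0.11, "ay": 0.06, "az": -6.82, "jaw": 255}, {"tx": -0.0099, "ty": 0.0022, "tz": 0.0026, "ax": 0.11, "ay": 0.06, "az": -6.82, "jaw": 255}, {"tx": -0.0101, "ty": 0.001, "tz": 0.0026, "ax": 0.11, "ay": 0.06, "az": -6.82, "jaw": 255}]
```

>>> {"op": "move_arm", "data": {"rows": [{"tx":-0.007,"ty":0.0075,"tz":0.002,"ax":0.1,"ay":0,"az":-6.8,"jaw":255},{"tx":-0.008,"ty":0.0065,"tz":0.002,"ax":0.1,"ay":0,"az":-6.8,"jaw":255},{"tx":-0.0085,"ty":0.0055,"tz":0.002,"ax":0.1,"ay":0,"az":-6.8,"jaw":255},{"tx":-0.009,"ty":0.0045,"tz":0.002,"ax":0.1,"ay":0,"az":-6.8,"jaw":255},{"tx":-0.0095,"ty":0.0035,"tz":0.002,"ax":0.1,"ay":0,"az":-6.8,"jaw":255},{"tx":-0.01,"ty":0.002,"tz":0.002,"ax":0.1,"ay":0,"az":-6.8,"jaw":255},{"tx":-0.01,"ty":0.001,"tz":0.002,"ax":0.1,"ay":0,"az":-6.8,"jaw":255},{"tx":0,"ty":0,"tz":0,"ax":0,"ay":0,"az":0,"jaw":255},{"tx":0,"ty":0,"tz":0,"ax":0,"ay":0,"az":0,"jaw":255}]}}

```text
time: 24.6
tool_pos: [0.6947, 0.0364, 0.2134]
tool_rot: [0.01, 0.537, 0.844, 0.002]
contact_force: [0.2, -0.2, 1.0]
gripper_width: -0.0
```

```bash
python3 - <<'E'
from h import *
go('P',23.1,.034,.147,3)
E
```

```text
at [0.6947 0.0364 0.2134] F [ 0.23 -0.18  1.03] -> [0.687  0.0354 0.147 ] 113.1
[{"tx": 0.0011, "ty": -0.0028, "tz": 0.0221, "ax": 0.28, "ay": 0.25, "az": 0.66, "jaw": 255}, {"tx": 0.0009, "ty": -0.0027, "tz": 0.0221, "ax": 0.28, "ay": 0.25, "az": 0.66, "jaw": 255}, {"tx": 0.0008, "ty": -0.0026, "tz": 0.0221, "ax": 0.28, "ay": 0.25, "az": 0.66, "jaw": 255}]
```

>>> {"op": "move_arm", "data": {"rows": [{"tx":0.002,"ty":-0.002,"tz":0.021,"ax":0.3,"ay":0.25,"az":0.7,"jaw":255},{"tx":0.001,"ty":-0.002,"tz":0.021,"ax":0.3,"ay":0.25,"az":0.7,"jaw":255},{"tx":0.001,"ty":-0.002,"tz":0.021,"ax":0.3,"ay":0.25,"az":0.7,"jaw":255},{"tx":0,"ty":0,"tz":0,"ax":0,"ay":0,"az":0,"jaw":255}]}}

```text
time: 25.0
tool_pos: [0.6867, 0.0394, 0.1443]
tool_rot: [-0.002, 0.554, 0.832, -0.001]
contact_force: [-0.3, 1.4, -0.9]
gripper_width: -0.001
```

```bash
python3 - <<'E'
from h import *
go('P',23.1,.022,.148,3)
E
```

```text
at [0.6867 0.0394 0.1443] F [-0.32  1.39 -0.89] -> [0.6917 0.0243 0.148 ] 113.1
[{"tx": -0.0053, "ty": -0.0004, "tz": -0.0012, "ax": -0.06, "ay": -0.03, "az": -0.14, "jaw": 255}, {"tx": -0.0053, "ty": -0.0004, "tz": -0.0012, "ax": -0.06, "ay": -0.03, "az": -0.14, "jaw": 255}, {"tx": -0.0053, "ty": -0.0004, "tz": -0.0012, "ax": -0.06, "ay": -0.03, "az": -0.14, "jaw": 255}]
```

>>> {"op": "move_arm", "data": {"rows": [{"tx":-0.005,"ty":-0.0003,"tz":-0.0012,"ax":0,"ay":0,"az":0,"jaw":255},{"tx":-0.005,"ty":-0.0003,"tz":-0.0012,"ax":0,"ay":0,"az":0,"jaw":255},{"tx":-0.005,"ty":0,"tz":0,"ax":0,"ay":-0.2,"az":0,"jaw":255},{"tx":-0.005,"ty":0.0003,"tz":0,"ax":0,"ay":-0.4,"az":0,"jaw":255},{"tx":-0.0055,"ty":0.0005,"tz":0,"ax":0,"ay":-0.6,"az":1,"jaw":255}]}}

```text
time: 25.5
tool_pos: [0.6931, 0.0225, 0.1449]
tool_rot: [-0.002, 0.561, 0.828, -0.003]
contact_force: [-7.5, 13.1, 1.9]
gripper_width: -0.005
```

```bash
python3 - <<'E'
from h import *
t=report('P');nxt('P',t)
E
```

```text
P t 25.5 p [0.6931 0.0225 0.1449] az 111.7 F [-7.46 13.06  1.9 ] th 20.8 slip(mm) -0.1 tau_cw 0.84
to th 20.753988066125554 tool d(mm) [-0.    0.22 -3.07] rv [-0.46 -0.01  0.94] tilt z [-0.008 -0.003 -1.   ]
```

>>> {"op": "move_arm", "data": {"rows": [{"tx":-0.006,"ty":0.0008,"tz":-0.0005,"ax":-0.1,"ay":-0.5,"az":2,"jaw":255},{"tx":-0.006,"ty":0.0008,"tz":-0.0005,"ax":-0.1,"ay":-0.5,"az":2,"jaw":255},{"tx":-0.006,"ty":0.0008,"tz":-0.0005,"ax":-0.1,"ay":-0.5,"az":2,"jaw":255},{"tx":-0.006,"ty":0.0008,"tz":-0.0005,"ax":-0.1,"ay":-0.5,"az":2,"jaw":255}]}}

```text
time: 25.9
tool_pos: [0.6959, 0.0205, 0.1451]
tool_rot: [-0.006, 0.618, 0.787, -0.002]
contact_force: [-7.0, 14.6, 0.2]
gripper_width: 0.005
```

```bash
python3 - <<'E'
from h import *
t=report('P');nxt('P',t)
E
```

```text
P t 25.9 p [0.6959 0.0205 0.1451] az 103.7 F [-6.96 14.61  0.22] th 17.9 slip(mm) 1.0 tau_cw 0.919
to th 17.894147817508987 tool d(mm) [-0.04 -0.64 -2.86] rv [-0.66 -0.42 -4.17] tilt z [-0.013  0.004 -1.   ]
```

>>> {"op": "move_arm", "data": {"rows": [{"tx":-0.007,"ty":0.0003,"tz":0,"ax":-0.2,"ay":-0.7,"az":0.6,"jaw":255},{"tx":-0.007,"ty":0.0003,"tz":0,"ax":-0.2,"ay":-0.7,"az":0.6,"jaw":255},{"tx":-0.007,"ty":0.0003,"tz":0,"ax":-0.2,"ay":-0.7,"az":0.6,"jaw":255}]}}

```text
time: 26.2
tool_pos: [0.6978, 0.0176, 0.1451]
tool_rot: [-0.003, 0.628, 0.778, -0.0]
contact_force: [-5.7, 17.8, -0.3]
gripper_width: -0.001
```

```bash
python3 - <<'E'
from h import *
t=report('P');nxt('P',t)
E
```

```text
P t 26.2 p [0.6978 0.0176 0.1451] az 102.2 F [-5.67 17.84 -0.33] th 14.4 slip(mm) 0.6 tau_cw 1.048
to th 14.41828744517981 tool d(mm) [-0.01 -0.3  -2.91] rv [-0.23 -0.21 -2.26] tilt z [-0.005  0.003 -1.   ]
```

>>> {"op": "move_arm", "data": {"rows": [{"tx":-0.0072,"ty":0.0003,"tz":0,"ax":-0.1,"ay":-0.7,"az":0.8,"jaw":255},{"tx":-0.0072,"ty":0.0003,"tz":0,"ax":-0.1,"ay":-0.7,"az":0.8,"jaw":255},{"tx":-0.0072,"ty":0.0003,"tz":0,"ax":-0.1,"ay":-0.7,"az":0.8,"jaw":255}]}}

```text
time: 26.5
tool_pos: [0.6993, 0.0152, 0.1451]
tool_rot: [-0.001, 0.643, 0.766, -0.0]
contact_force: [-3.8, 17.5, 0.1]
gripper_width: 0.001
```

```bash
python3 - <<'E'
from h import *
t=report('P');nxt('P',t)
E
```

```text
P t 26.5 p [0.6993 0.0152 0.1451] az 100.0 F [-3.77 17.48  0.1 ] th 11.6 slip(mm) 0.4 tau_cw 0.991
to th 11.617766226217976 tool d(mm) [-0.   -0.19 -2.92] rv [-0.11 -0.12 -1.59] tilt z [-0.002  0.002 -1.   ]
```

>>> {"op": "move_arm", "data": {"rows": [{"tx":-0.0078,"ty":0.0004,"tz":0,"ax":-0.1,"ay":-0.7,"az":1,"jaw":255},{"tx":-0.0078,"ty":0.0004,"tz":0,"ax":-0.1,"ay":-0.7,"az":1,"jaw":255},{"tx":-0.0078,"ty":0.0004,"tz":0,"ax":-0.1,"ay":-0.7,"az":1,"jaw":255}]}}

```text
time: 26.8
tool_pos: [0.7011, 0.0121, 0.1451]
tool_rot: [-0.001, 0.661, 0.751, 0.001]
contact_force: [-3.2, 20.2, 0.2]
gripper_width: -0.005
```

```bash
python3 - <<'E'
from h import *
t=report('P');nxt('P',t)
E
```

```text
P t 26.8 p [0.7011 0.0121 0.1451] az 97.3 F [-3.25 20.16  0.21] th 8.2 slip(mm) 0.3 tau_cw 1.13
to th 8.201600924369567 tool d(mm) [ 0.   -0.07 -2.91] rv [ 0.03 -0.13 -0.91] tilt z [ 0.     0.002 -1.   ]
```

>>> {"op": "move_arm", "data": {"rows": [{"tx":-0.0078,"ty":0.0005,"tz":0,"ax":0,"ay":-0.7,"az":1,"jaw":255},{"tx":-0.0078,"ty":0.0005,"tz":0,"ax":0,"ay":-0.7,"az":1,"jaw":255}]}}

```text
time: 27.0
tool_pos: [0.702, 0.0105, 0.1451]
tool_rot: [-0.002, 0.673, 0.74, 0.0]
contact_force: [-2.9, 19.3, 0.6]
gripper_width: 0.003
```

```bash
python3 - <<'E'
from h import *
t=report('P');nxt('P',t)
E
```

```text
P t 27.0 p [0.702  0.0105 0.1451] az 95.5 F [-2.9  19.29  0.58] th 6.4 slip(mm) 0.3 tau_cw 1.084
to th 6.38025915153032 tool d(mm) [ 0.01 -0.03 -2.91] rv [-0.12 -0.18 -0.91] tilt z [-0.002  0.003 -1.   ]
```

>>> {"op": "move_arm", "data": {"rows": [{"tx":-0.008,"ty":0.0005,"tz":0,"ax":0,"ay":-0.7,"az":1,"jaw":255},{"tx":-0.008,"ty":0.0005,"tz":0,"ax":0,"ay":-0.7,"az":1,"jaw":255},{"tx":-0.008,"ty":0.0005,"tz":0,"ax":0,"ay":-0.7,"az":1,"jaw":255}]}}

```text
time: 27.3
tool_pos: [0.7031, 0.0081, 0.1452]
tool_rot: [-0.004, 0.69, 0.724, -0.0]
contact_force: [-2.1, 20.3, -1.3]
gripper_width: 0.004
```

```bash
python3 - <<'E'
from h import *
t=report('P');nxt('P',t)
s,p,r=pose()
p1u=p+r.apply([.014,0,0])+[0,0,.06]
p2,az=behind('R',-175,.034,z=.205); print(p2,az)
show(rows(p1u,r,p2,az-0,7))
E
```

```text
P t 27.3 p [0.7031 0.0081 0.1452] az 92.8 F [-2.11 20.28 -1.34] th 3.8 slip(mm) 0.5 tau_cw 1.133
to th 3.82695664611946 tool d(mm) [ 0.01  0.06 -2.83] rv [-0.33 -0.32 -1.04] tilt z [-0.006  0.005 -1.   ]
[0.46744376 0.04322686 0.205     ] -265
[{"tx": 0.0046, "ty": -0.0334, "tz": 0.0003, "ax": -0.05, "ay": -0.05, "az": -0.32, "jaw": 255}, {"tx": 0.0048, "ty": -0.0333, "tz": 0.0002, "ax": -0.05, "ay": -0.05, "az": -0.32, "jaw": 255}, {"tx": 0.005, "ty": -0.0333, "tz": 0.0002, "ax": -0.05, "ay": -0.05, "az": -0.32, "jaw": 255}, {"tx": 0.0052, "ty": -0.0333, "tz": 0.0002, "ax": -0.05, "ay": -0.05, "az": -0.32, "jaw": 255}, {"tx": 0.0054, "ty": -0.0333, "tz": 0.0001, "ax": -0.05, "ay": -0.05, "az": -0.32, "jaw": 255}, {"tx": 0.0056, "ty": -0.0332, "tz": 0.0001, "ax": -0.05, "ay": -0.05, "az": -0.32, "jaw": 255}, {"tx": 0.0057, "ty": -0.0332, "tz": 0.0001, "ax": -0.05, "ay": -0.05, "az": -0.32, "jaw": 255}]
```

P is tight (1.13 N·m, θ 3.8°, about 0.58 rad past bite). Last is R.

>>> {"op": "move_arm", "data": {"rows": [{"tx":0.009,"ty":0,"tz":0,"ax":0,"ay":0,"az":0,"jaw":255},{"tx":0.005,"ty":0,"tz":-0.028,"ax":0,"ay":0,"az":0,"jaw":255},{"tx":0,"ty":0,"tz":-0.03,"ax":0,"ay":0,"az":0,"jaw":255},{"tx":0.003,"ty":-0.033,"tz":0,"ax":0,"ay":0,"az":-0.3,"jaw":255},{"tx":0.003,"ty":-0.033,"tz":0,"ax":0,"ay":0,"az":-0.3,"jaw":255},{"tx":0.003,"ty":-0.033,"tz":0,"ax":0,"ay":0,"az":-0.3,"jaw":255},{"tx":0.003,"ty":-0.033,"tz":0,"ax":0,"ay":0,"az":-0.3,"jaw":255},{"tx":0.004,"ty":-0.033,"tz":0,"ax":0,"ay":0,"az":-0.3,"jaw":255},{"tx":0.004,"ty":-0.033,"tz":0,"ax":0,"ay":0,"az":-0.3,"jaw":255},{"tx":0.004,"ty":-0.032,"tz":0,"ax":0,"ay":0,"az":-0.3,"jaw":255},{"tx":0,"ty":0,"tz":0,"ax":0,"ay":0,"az":0,"jaw":255},{"tx":0,"ty":0,"tz":0,"ax":0,"ay":0,"az":0,"jaw":255}]}}

```text
time: 28.5
tool_pos: [0.4715, 0.0286, 0.2174]
tool_rot: [0.009, 0.676, 0.737, 0.006]
contact_force: [0.9, 0.2, -0.3]
gripper_width: -0.003
```

```bash
echo "P tight: th 3.8 tau 1.133">>notes.txt; python3 - <<'E'
from h import *
go('R',-175,.034,.147,3)
E
```

```text
at [0.4715 0.0286 0.2174] F [ 0.88  0.23 -0.28] -> [0.4674 0.0432 0.147 ] -265
[{"tx": 0.0051, "ty": -0.0014, "tz": 0.0234, "ax": 0.4, "ay": 0.08, "az": -0.04, "jaw": 255}, {"tx": 0.005, "ty": -0.0013, "tz": 0.0234, "ax": 0.4, "ay": 0.08, "az": -0.04, "jaw": 255}, {"tx": 0.005, "ty": -0.0011, "tz": 0.0234, "ax": 0.4, "ay": 0.08, "az": -0.04, "jaw": 255}]
```

>>> {"op": "move_arm", "data": {"rows": [{"tx":0.004,"ty":-0.002,"tz":0.022,"ax":0.4,"ay":0.1,"az":0,"jaw":255},{"tx":0.004,"ty":-0.002,"tz":0.022,"ax":0.4,"ay":0.1,"az":0,"jaw":255},{"tx":0.002,"ty":-0.002,"tz":0.022,"ax":0.4,"ay":0.1,"az":0,"jaw":255},{"tx":0,"ty":0,"tz":0,"ax":0,"ay":0,"az":0,"jaw":255}]}}

```text
time: 28.9
tool_pos: [0.4722, 0.0366, 0.1547]
tool_rot: [0.004, 0.677, 0.736, 0.003]
contact_force: [-0.3, 0.4, -0.4]
gripper_width: -0.001
```

```bash
python3 - <<'E'
from h import *
go('R',-175,.022,.148,3)
E
```

```text
at [0.4722 0.0366 0.1547] F [-0.27  0.45 -0.42] -> [0.4664 0.0552 0.148 ] -265
[{"tx": 0.0063, "ty": -0.0014, "tz": 0.0022, "ax": 0.19, "ay": 0.04, "az": -0.07, "jaw": 255}, {"tx": 0.0063, "ty": -0.0014, "tz": 0.0022, "ax": 0.19, "ay": 0.04, "az": -0.07, "jaw": 255}, {"tx": 0.0063, "ty": -0.0014, "tz": 0.0022, "ax": 0.19, "ay": 0.04, "az": -0.07, "jaw": 255}]
```

>>> {"op": "move_arm", "data": {"rows": [{"tx":0.005,"ty":-0.0015,"tz":0.004,"ax":0.2,"ay":0,"az":0,"jaw":255},{"tx":0.005,"ty":-0.0015,"tz":0.004,"ax":0.2,"ay":0,"az":0,"jaw":255},{"tx":0.005,"ty":-0.0015,"tz":0.002,"ax":0.1,"ay":0.2,"az":0,"jaw":255},{"tx":0.005,"ty":-0.0005,"tz":0.001,"ax":0,"ay":0.4,"az":0,"jaw":255},{"tx":0.006,"ty":-0.0005,"tz":0.0005,"ax":0,"ay":0.6,"az":0.5,"jaw":255},{"tx":0.006,"ty":-0.0008,"tz":0.0005,"ax":0,"ay":0.6,"az":0.5,"jaw":255}]}}

```text
time: 29.5
tool_pos: [0.4679, 0.0602, 0.1474]
tool_rot: [0.001, 0.683, 0.73, 0.004]
contact_force: [2.0, -17.5, -2.4]
gripper_width: -0.004
```

```bash
python3 - <<'E'
from h import *
t=report('R');nxt('R',t)
E
```

```text
R t 29.5 p [0.4679 0.0602 0.1474] az 93.8 F [  1.99 -17.55  -2.43] th 179.9 slip(mm) 2.2 tau_cw 0.974
to th 179.85996038927556 tool d(mm) [ 0.05 -3.72 -0.61] rv [ 0.41 -0.27  3.93] tilt z [ 0.007  0.005 -1.   ]
```

>>> {"op": "move_arm", "data": {"rows": [{"tx":0.0068,"ty":-0.002,"tz":0,"ax":0.2,"ay":0.6,"az":2.3,"jaw":255},{"tx":0.0068,"ty":-0.002,"tz":0,"ax":0.2,"ay":0.6,"az":2.3,"jaw":255},{"tx":0.0068,"ty":-0.002,"tz":0,"ax":0.2,"ay":0.6,"az":2.3,"jaw":255}]}}

```text
time: 29.8
tool_pos: [0.4653, 0.0672, 0.1476]
tool_rot: [0.002, 0.728, 0.685, 0.003]
contact_force: [5.3, -20.1, -6.4]
gripper_width: -0.002
```

```bash
python3 - <<'E'
from h import *
t=report('R');nxt('R',t)
E
```

```text
R t 29.8 p [0.4653 0.0672 0.1476] az 86.6 F [  5.28 -20.06  -6.45] th 172.3 slip(mm) 1.9 tau_cw 1.126
to th 172.29332104124768 tool d(mm) [ 0.06 -3.53 -0.47] rv [ 0.46 -0.12  4.26] tilt z [ 0.008  0.001 -1.   ]
```

>>> {"op": "move_arm", "data": {"rows": [{"tx":0.0068,"ty":-0.002,"tz":0,"ax":0.2,"ay":0.6,"az":2,"jaw":255}]}}

```text
time: 29.9
tool_pos: [0.4648, 0.0692, 0.1475]
tool_rot: [0.003, 0.741, 0.672, 0.003]
contact_force: [3.5, -20.3, -4.7]
gripper_width: -0.0
```

```bash
python3 - <<'E'
from h import *
t=report('R');nxt('R',t)
E
```

```text
R t 29.9 p [0.4648 0.0692 0.1475] az 84.4 F [  3.5  -20.26  -4.66] th 170.2 slip(mm) 1.9 tau_cw 1.125
to th 170.1708841977465 tool d(mm) [ 0.06 -3.52 -0.49] rv [ 0.5  -0.02  4.25] tilt z [ 0.009 -0.001 -1.   ]
```

>>> {"op": "move_arm", "data": {"rows": [{"tx":0.0068,"ty":-0.002,"tz":0,"ax":0.2,"ay":0.6,"az":2,"jaw":255}]}}

```text
time: 30.0
tool_pos: [0.4644, 0.0711, 0.1475]
tool_rot: [0.004, 0.753, 0.658, 0.002]
contact_force: [3.0, -20.6, -3.9]
gripper_width: 0.004
```

```bash
python3 - <<'E'
from h import *
t=report('R')
E
```

```text
R t 30.0 p [0.4644 0.0711 0.1475] az 82.3 F [  3.01 -20.61  -3.95] th 168.2 slip(mm) 1.9 tau_cw 1.139
```

>>> {"op": "move_arm", "data": {"rows": [{"tx":-0.009,"ty":0,"tz":0,"ax":0,"ay":0,"az":0,"jaw":255},{"tx":-0.006,"ty":0,"tz":-0.026,"ax":0,"ay":0,"az":0,"jaw":255},{"tx":0,"ty":0,"tz":-0.04,"ax":0,"ay":0,"az":0,"jaw":255},{"tx":-0.04,"ty":0,"tz":-0.01,"ax":0,"ay":0,"az":0,"jaw":255},{"tx":-0.045,"ty":0,"tz":0,"ax":0,"ay":0,"az":0,"jaw":255},{"tx":-0.045,"ty":0,"tz":0,"ax":0,"ay":0,"az":0,"jaw":255},{"tx":-0.045,"ty":0,"tz":0,"ax":0,"ay":0,"az":0,"jaw":255},{"tx":-0.03,"ty":0,"tz":0,"ax":0,"ay":0,"az":0,"jaw":255},{"tx":0,"ty":0,"tz":0,"ax":0,"ay":0,"az":0,"jaw":255},{"tx":0,"ty":0,"tz":0,"ax":0,"ay":0,"az":0,"jaw":255}]}}

```text
time: 31.0
tool_pos: [0.4355, -0.1533, 0.2341]
tool_rot: [0.009, 0.751, 0.66, 0.007]
contact_force: [0.1, 0.7, 0.0]
gripper_width: -0.001
```

```bash
python3 - <<'E'
from h import *
f=grab('top','t3.png'); s,p,r=pose(); print(p,s['contact_force'],s['time'])
g=f['color'].astype(int); m=(g.max(2)<45).astype(np.uint8)
n,l,st,ce=cv2.connectedComponentsWithStats(m)
for i in range(1,n):
    u,v=ce[i]
    if 50<st[i,4]<200 and 200<u<400 and 120<v<320:
        X=ray(f,u,v,.166)
        for k in STUD:
            d=X[:2]-STUD[k]
            if .045<np.linalg.norm(d)<.065: print(k,np.linalg.norm(d).round(4),np.degrees(np.arctan2(d[1],d[0])).round(1),ce[i].round(1))
# bystander change
f0=dict(np.load('pics/top0.png.npz'))
for nm,(a,b,c,d) in dict(cola=(130,205,110,200),can=(260,320,130,200),orange=(150,215,450,525),carton=(255,320,445,535)).items():
    print(nm,np.abs(g[a:b,c:d]-f0['color'][a:b,c:d].astype(int)).mean().round(2))
E
```

```text
[ 0.435594   -0.15305244  0.23411845] [-0.22023134  0.12906344 -0.03619935] 31.05
P 0.0551 5.5 [320.6 156.3]
Q 0.0557 85.4 [233.5 188.6]
S 0.0544 -99.6 [358.4 249.7]
S 0.0619 155.0 [315.3 273.9]
R 0.0553 169.2 [262.2 280.2]
cola 10.04
can 11.09
orange 10.34
carton 26.79
```

View pics/t3.png

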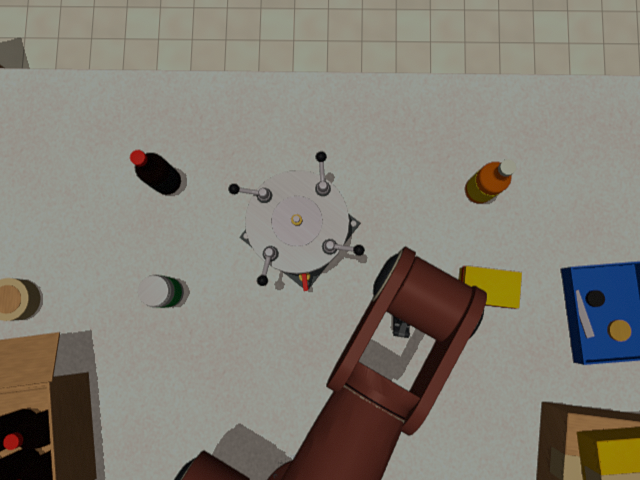

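The final top view shows the four balls at (321,156), (234,189), (262,280) and (358,250), with all levers swung outward. The image angles match the tool readings within 2°. The bottles, carton and can are where they were. The arm stands clear, so I hand in.

```bash
python3 -c "
from plant import manip
print(manip.job_done())"
```

```text
the job is handed in; nothing more can be done
None
```

I tightened all four levers clockwise with the closed fingers in two crisscross rounds and handed the job in at about 31 s of the 72 s. The job reports no verdict, and the washer forces can't be measured directly. The torques below come from the wrist force while each lever turned.

I named the levers by where their studs sit on the lid, seen from the robot: P far right, Q far left, R near left, S near right. P–R and Q–S are the opposite pairs.

| Lever | Round 1 torque (N·m) | Round 2 torque (N·m) | Turned past bite at the end (rad) |
|---|---|---|---|
| P | 0.88 | 1.13 | about 0.58 |
| R | 0.88 | 1.14 | about 0.63 |
| Q | 0.86 | 1.17 | about 0.66 |
| S | 0.86 | 1.15 | about 0.6 |

- **Order:** round 1 went P, R, Q, S; round 2 went S, Q, P, R. Between rounds I backed off and paused with nothing touching the levers.
- **Last checks:** the final top view matches the tool readings of the lever angles within 2°. By eye, the bottles, carton and can stand where they did; the arm covers part of the carton in that view. The wrist force was below 0.3 N with the arm clear of the pot.
- **Disagreements:**
  - Single force readings scattered by up to about 0.08 N·m. R's last reading in round 1 was 0.96; the trend of its readings put it at 0.88.
  - For P and S the angle past bite suggests slightly less torque, about 1.10 N·m, than the force reading. That is still inside the 1.0 to 1.35 N·m window.

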